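# Holster the latching pull-hook

### The arm

A 6-joint arm with a two-finger parallel gripper is mounted at the origin on the work surface. World frame = base frame: x ahead of the robot, y to its left, z up, the work surface at z = 0. Lengths are in m, angles in rad, forces in N, time in s.
With the tool pointing down it reaches from about 0.4 to 0.825 m from the base axis. Payload 7 kg.
Tool frame: the origin (TCP) lies at the very end of the fingers, on their centre line; the grasp point (between the pads) lies 19 mm behind it; z points along the fingers, y is the direction in which the jaws open and shut (so a half turn about z gives the same grasp; the last joint's range is limited). The gripper opens to 88 mm and grips with 3 to 60 N. Pads are 19 mm wide; open, the fingers measure 130 mm over their backs; the gripper's body (78 mm by 193 mm) begins 47 mm behind the grasp point.
Start: joints at [1.547, 0.359, 0.012, 0, -1.224, -0.288], TCP at [0.207, 0.642, 0.227] pointing down, gripper open.
Joint ranges: [-3.07, 3.07], [-1.43, 2.12], [-1.02, 1.25], [-3.03, 1.67], [-3.05, -0], [-3.03, 3.03]. Speed limits (rad/s): [2.39, 2.39, 3.01, 3.14, 3.14, 3.14].

### API

Orientations are given as [roll, pitch, yaw] about the fixed x, y, z axes, in that order (R = Rz(yaw) Ry(pitch) Rx(roll)).
In Python, from station import arm gives the robot as it stands.
- The arm moves only by the shell command python3 -m inch 'ROWS' [FORCE]. ROWS is text: rows parted by semicolons, each of 7 numbers parted by spaces: the closure, from 0 (fully open) to 1 (shut), then the shift along the tool's x, y, z each as a share of 300 mm, from -1 to 1, then the turn, a rotation vector about the tool's x, y, z each as a share of 60 degrees, from -1 to 1. In form: grip tx ty tz rx ry rz; .... A call has 1 to 12 rows; each row is the pose to reach, as a shift and turn from the pose commanded when the call began, along the tool's axes at that moment; what a row does not reach only later rows make up. A row lasts 1/10 s, in which the tool goes at most 50 mm and 8.59 degrees, less where a joint would pass 70% of its speed; a pose out of reach is approached as far as the arm can. A call with a number of a shift or a turn outside -1 to 1 is refused whole. A call with a gripper value outside its range is refused whole. The fingers move at their own pace and stop on an object; FORCE is the grip in N (left out, the last holds). Time passes only in rows, so rows that repeat a pose let the fingers close. It gives the time, the measured TCP pose, the force and the opening at its end, in the units of the state.
- arm.get_state(): the state, without advancing time (a new reading comes with each control period).
- arm.grab_frame(name): name is "scene" or "top"; returns a dict with "img" (480x640x3 uint8, red, green, blue), "range_z" (480x640 float32, m along the optical axis (not along the pixel's ray), 0 where there is no reading), "fx", "fy", "cx", "cy" (pixels), "extrinsics" (4x4, takes a point from world to camera coordinates). Camera axes: x right, y up, looking along -z (the intrinsics and any distortion apply to the point x, -y, -z); pixel columns grow to the right and rows downward; lengths in m; the calibration is good to about 2 mm. A picture is of the moment at which its call begins.
- arm.job_done(): hands the job in, once; it reports no verdict.
The state is a dict: "t": time; "q": joint angles; "qd": joint speeds; "joint_efforts": joint torques, N m; "eef_pos": TCP position; "ee_rot": TCP orientation; "force": force on the tool from outside, world axes, zero at the start; "moment": the same for the moment, N m; "width": finger opening in m.
Only numpy, scipy, OpenCV 4.12 (cv2) and the standard library are available. Lean on these libraries where they do the work, as an engineer would, in place of code of your own. Each camera call takes 0.05 s, during which the arm holds its last target.

### The job

Put the orange pull-hook away in the empty rack holder: first take the brass spacer out of that holder's channel and put it in the small blue tray, then slide the hook's flat blade level under the holder's green lips and push it fully home on the pin until its red latch has snapped shut behind the pin. Let go of everything, and leave the bottle, jar, bit case and screwdriver where they are.

Things in the scene. Friction and masses are not known exactly. Their poses are not given: they have to be found in the camera images.
- tool_grip (a point): Loose flat pull-hook tool, 226 mm long, 0.18 to 0.36 kg, lying on the bench. Point to grip: in the orange handle near the centre of mass, half-way up (11 mm above its underside). x along the tool to the blade tip, y across to the left, z up. Handle: box 24 wide, 22 high, from x = -85 to +35 mm of this point.
- tool_seat (a point): On the tool's centre line 105 mm ahead of tool_grip (same axes): where the pin's centre lies when fully home. Steel blade 60 wide, 4 thick, mid-thickness at this height, from the handle to rounded tips 36 mm ahead of this point. A mouth 15 mm wide is cut in its front end, its bottom 5 mm behind this point.
- latch (a joint): Red sprung latch across the mouth on top of the blade (top 9 mm above blade mid-thickness), upright hinge 26 mm ahead of tool_seat, 16 mm to the left. 0 = shut (starts so), 1.6 rad = swung back to the handle. The pin pushes it to about 1.2 against 1 to 5 N; it springs to 0 once the pin is within about 3 mm of tool_seat.
- slot_pin (a point): Empty holder, fixed: centre of its upright steel pin (10 mm diameter, top 18 mm above this point), at the mid-thickness of a blade lying on the slot floor (32 mm above the bench; floor 2 mm below). x = direction in which the tool slides in, y across, z up. Home: tool_seat on this point, x axes alike.
- slot_mouth (a point): Middle of the empty holder's mouth, 60 mm before slot_pin, same axes. The channel, 64 wide, runs from here to 90 mm on. Green lips over both its sides, 6 to 10 mm above this point, leave the middle 51 mm open above; the slot is 8 high. The first 13 mm flare by 3 to 4 mm up, down and sideways. Outside width 80; bench clear before it.
- spacer_center (a point): Loose brass spacer, upright cylinder 20 mm diameter, 60 high, 0.08 to 0.15 kg; its centre. It stands on the empty holder's channel floor between mouth and pin: foot 30 mm, top 90 mm above the bench (lips reach 42 mm, the pin 50 mm above the bench).
- tray: Small blue open tray fixed on the bench, 100 (x) by 90 (y) by 30 mm high, walls and floor 3 mm; origin at the centre of its underside.
- full_holder: The other holder, of the same shape, 120 mm beside the empty one and parallel; origin at the middle of its underside, 6 mm above the bench, 15 mm before its pin. A like tool with a BLUE handle is fixed in it: handle 24 wide, 21 to 43 mm above the bench, from 55 to 175 mm before this origin (-x). Leave it.
- bottle: Loose white bottle, 30 mm diameter, 90 high, standing on the bench on the far side; origin at its foot. Leave it.
- jar: Loose amber jar, 40 mm diameter, 45 high, standing close on the right of the orange handle, about 40 mm of free gap between them; origin at its foot. Leave it.
- bitcase: Loose black bit case 80 by 55 by 28 mm; origin under its centre. Leave it.
- driver: Loose screwdriver lying behind the rack. Leave it.
- post: Fixed upright steel rod 130 mm high, 12 mm diameter, on a 50 mm square foot, with a clamp block 50 by 35 by 30 mm at 75 to 105 mm height; origin under its foot. It stands in line with the full holder beyond its blue handle: an obstacle beside the way into the empty one.
Mind the look-alikes: they are no part of the job. Of the things that look like the part that bears tool_grip, take the one that is farthest to the robot's right at the start.

How it is judged:
On the way, in this order (a step that is already met when the one before it is completed fails the run):
1. the spacer is in the tray and let go (x of spacer_center in the frame of tray between -0.047 and 0.047 m and y of spacer_center in the frame of tray between -0.042 and 0.042 m and z of spacer_center in the frame of tray between 0.005 and 0.045 m and contact force between spacer and the fingers below 0.1 N), for 0.2 s.
2. with the blade under the lips, the pin pushes the latch open (y of tool_seat in the frame of slot_pin between -0.004 and 0.004 m and z of tool_seat in the frame of slot_pin between -0.006 and 0.006 m and angle between the x axis of tool_seat and the x axis of slot_pin, either way round below 0.08 rad and value of joint latch above 0.4 rad and x of tool_seat in the frame of slot_pin between -0.035 and 0.01 m), for 0.03 s.
At the end, for the whole second after the job is handed in: Tool in the empty holder: tool_seat within 6 mm of slot_pin along the slot, 4 mm sideways, 6 mm in height, x axes within 0.08 rad; latch below 0.15 rad; spacer centre inside the tray's outline and 5 to 45 mm above its underside; both at rest (x of spacer_center in the frame of tray between -0.047 and 0.047 m and y of spacer_center in the frame of tray between -0.042 and 0.042 m and z of spacer_center in the frame of tray between 0.005 and 0.045 m and y of tool_seat in the frame of slot_pin between -0.004 and 0.004 m and z of tool_seat in the frame of slot_pin between -0.006 and 0.006 m and angle between the x axis of tool_seat and the x axis of slot_pin, either way round below 0.08 rad and x of tool_seat in the frame of slot_pin between -0.006 and 0.006 m and value of joint latch below 0.15 rad and linear speed of each of hooktool, spacer below 0.02 m/s); the robot touches nothing.
It fails at once if the bottle, jar, bit case or screwdriver is moved more than 25 mm (distance of any of bottle, jar, bitcase, driver from where it was at the start of the episode above 0.025 m).
It fails at once if the bottle or the jar is knocked over (angle between any of bottle, jar's own z axis and vertical above 0.6 rad).
It also fails if it takes over 64 s, if anything falls off the work surface, if the arm or the gripper's body presses on something with over 40 N, if the wrist force passes 120 N, or if a joint passes its speed limit or range.

## Working session

There is one attempt and no reset: what is moved stays moved. The work goes in short steps, Python scripts to look and compute and a shell command to move; the robot and the scene stay as the last step left them, time stands still between calls to the robot, and variables do not carry over. Pictures are saved under pics/ and viewed, and the job is handed in when it is done.

```bash
ls; mkdir -p pics; python3 - <<'E'
from station import arm
import cv2,pickle
s=arm.get_state();print(s)
for n in("scene","top"):
    f=arm.grab_frame(n);cv2.imwrite(f"pics/{n}0.png",f["img"][:,:,::-1]);pickle.dump(f,open(f"{n}0.pkl","wb"))
    print({k:v for k,v in f.items() if k not in("img","range_z")})
E
```

```text
pics
{'t': 0.0, 'q': array([ 1.54713450e+00,  3.59400501e-01,  1.10997494e-02, -3.72916377e-04,
       -1.22409540e+00, -2.88086625e-01]), 'qd': array([-8.06561921e-06,  1.18284837e-03, -8.70970867e-05, -1.23219636e-03,
       -4.49266117e-04,  1.50453557e-03]), 'joint_efforts': array([-3.94483031e-04, -5.82716274e+01,  2.93054366e+01,  6.99729323e+00,
        7.06183855e-03, -1.61405947e-04]), 'eef_pos': array([0.20691499, 0.64200827, 0.22562757]), 'ee_rot': array([ 3.13995915e+00, -1.18465989e-04, -3.11875347e-01]), 'force': array([ 1.23437971,  0.08450382, -0.58589398]), 'moment': array([0.0303201 , 0.01089546, 0.00464214]), 'width': 0.08749487934552369}
{'fx': 470.4203922265532, 'fy': 470.4203922265532, 'cx': 318.4243473939391, 'cy': 238.69129393823422, 'extrinsics': array([[ 0.04869348,  0.9988044 , -0.0043255 , -0.02158173],
       [-0.58922885,  0.0322222 ,  0.80732341,  0.28211104],
       [ 0.80649755, -0.03676268,  0.59009339, -1.56879697],
       [ 0.        ,  0.        ,  0.        ,  1.        ]])}
{'fx': 534.9844956220247, 'fy': 534.9844956220247, 'cx': 320.71628195748906, 'cy': 241.2729067453696, 'extrinsics': array([[ 0.01196387, -0.99971209,  0.02079892, -0.01587244],
       [ 0.99338027,  0.01425952,  0.11398378, -0.59995074],
       [-0.11424755,  0.01929755,  0.99326487, -1.33412492],
       [ 0.        ,  0.        ,  0.        ,  1.        ]])}
```

View pics/scene0.png

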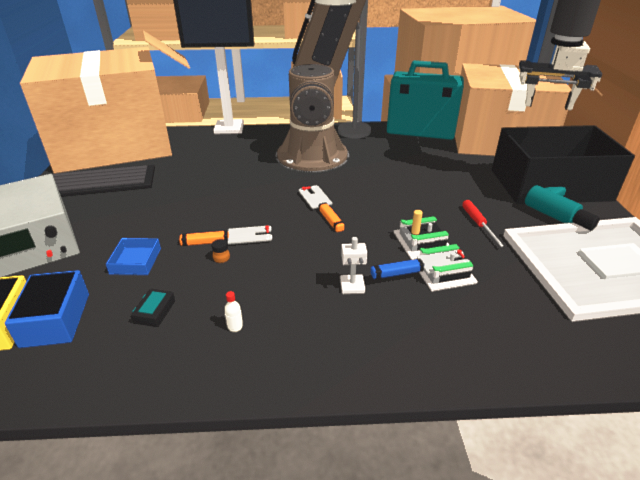

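View pics/top0.png

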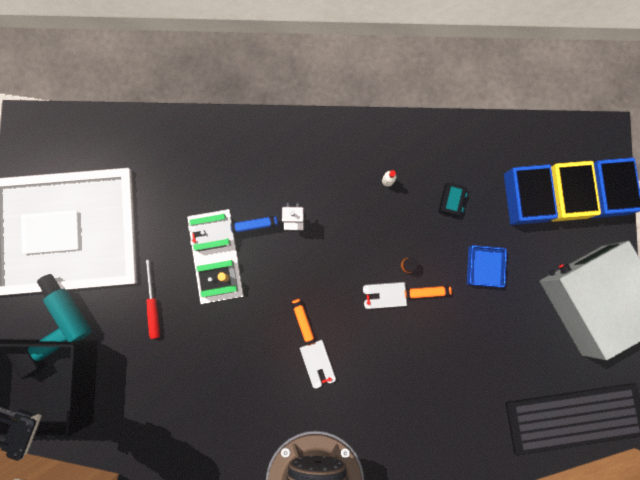

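```bash
cat > h.py <<'E'
import numpy as np,cv2,pickle
def load(n): return pickle.load(open(n+".pkl","rb"))
def ray(f,u,v):
    E=f["extrinsics"];R=E[:3,:3];o=-R.T@E[:3,3]
    d=R.T@np.array([(u-f["cx"])/f["fx"],-(v-f["cy"])/f["fy"],-1.]);return o,d
def onz(f,u,v,z):
    o,d=ray(f,u,v);return o+d*(z-o[2])/d[2]
def two(f1,p1,f2,p2):
    a,d=ray(f1,*p1);b,e=ray(f2,*p2)
    s=np.linalg.lstsq(np.c_[d,-e],b-a,rcond=None)[0]
    A=a+s[0]*d;B=b+s[1]*e
    return (A+B)/2,np.linalg.norm(A-B)
def proj(f,P):
    E=f["extrinsics"];c=E[:3,:3]@np.asarray(P)+E[:3,3]
    return np.array([f["cx"]+f["fx"]*c[0]/-c[2],f["cy"]-f["fy"]*c[1]/-c[2]])
def dep(f,u,v):
    o,d=ray(f,u,v);return o+d*f["range_z"][int(round(v)),int(round(u))]
def blobs(f,lo,hi,mn=8):
    h=cv2.cvtColor(f["img"],cv2.COLOR_RGB2HSV);m=cv2.inRange(h,lo,hi)
    n,l,st,c=cv2.connectedComponentsWithStats(m)
    return [(c[i].round(2),st[i],l==i) for i in range(1,n) if st[i][4]>=mn]
def rect(m):
    cs,_=cv2.findContours(m.astype(np.uint8),cv2.RETR_EXTERNAL,cv2.CHAIN_APPROX_NONE)
    return cv2.minAreaRect(max(cs,key=len))
E
python3 - <<'E'
from h import *
for n in("top0","scene0"):
    f=load(n);print(n)
    for nm,lo,hi in [("green",(50,120,80),(70,255,255)),("orange",(8,150,120),(20,255,255)),("yellow",(20,120,120),(30,255,255)),("blue",(105,150,80),(125,255,255)),("red",(0,170,100),(4,255,255)),("white",(0,0,190),(180,30,255))]:
        for c,s,m in blobs(f,lo,hi):
            if n=="top0" and nm=="white" and s[4]>3000: continue
            print(nm,c,s,[np.round(x,1) for x in rect(m)])
f=load("top0")
cv2.imwrite("pics/c1.png",cv2.resize(f["img"][200:310,180:290,::-1],None,fx=5,fy=5,interpolation=cv2.INTER_NEAREST))
cv2.imwrite("pics/c2.png",cv2.resize(f["img"][240:320,355:515,::-1],None,fx=5,fy=5,interpolation=cv2.INTER_NEAREST))
f=load("scene0")
cv2.imwrite("pics/c3.png",cv2.resize(f["img"][200:300,330:490,::-1],None,fx=5,fy=5,interpolation=cv2.INTER_NEAREST))
E
```

```text
top0
green [207.47 218.98] [190 214  35  11 156] [array([207.2, 219.1]), array([ 4.6, 34.5]), np.float64(79.5)]
green [210.83 244.29] [194 239  35  11 177] [array([211. , 244.3]), array([ 5.3, 34.5]), np.float64(80.2)]
green [214.34 265.65] [197 261  35  10 176] [array([214.3, 265.7]), array([ 5.1, 34.5]), np.float64(80.5)]
green [218.28 290.48] [201 286  35  10 207] [array([218.2, 290.5]), array([ 6.1, 34.7]), np.float64(79.7)]
orange [402.42 264.88] [401 259   5  13  24] [array([402.7, 265.2]), array([12. ,  3.7]), np.float64(85.2)]
orange [224.25 277.38] [222 274   4   7   8] [array([224.3, 277.4]), array([1.8, 6.7]), np.float64(26.6)]
orange [427.11 291.73] [409 286  37  12 361] [array([427.1, 291.8]), array([10. , 36.3]), np.float64(86.2)]
orange [449.91 290.14] [449 286   3   9  22] [array([450., 290.]), array([2., 8.]), np.float64(0.0)]
orange [295.41 300.74] [292 299   8   5  27] [array([295.6, 300.7]), array([3.5, 7.6]), np.float64(71.6)]
orange [303.19 323.04] [293 305  21  37 384] [array([303.2, 323. ]), array([37.3, 10.4]), np.float64(70.3)]
yellow [571.04 192.35] [552 16
[... 9058 characters left out ...]
  11 114] [array([453.5, 272. ]), array([ 6.1, 37.9]), np.float64(83.3)]
white [346.41 277.35] [341 275  10   6  34] [array([346., 278.]), array([5.1, 8.9]), np.float64(71.6)]
white [353.88 285.08] [341 275  24  19 315] [array([352.5, 283.8]), array([17.4, 22.8]), np.float64(87.1)]
white [452.29 283.24] [428 274  49  17 313] [array([452.1, 282.7]), array([ 9.2, 47.8]), np.float64(78.2)]
white [234.09 315.61] [226 301  16  30 352] [array([234.1, 315.8]), array([29. , 13.9]), np.float64(78.7)]
white [571.3 416.6] [569 416   5   3  10] [array([571., 417.]), array([2., 4.]), np.float64(90.0)]
white [468.06 440.83] [466 439   6   5  18] [array([468.1, 440.7]), array([3.1, 5.8]), np.float64(63.4)]
```

View pics/c1.png

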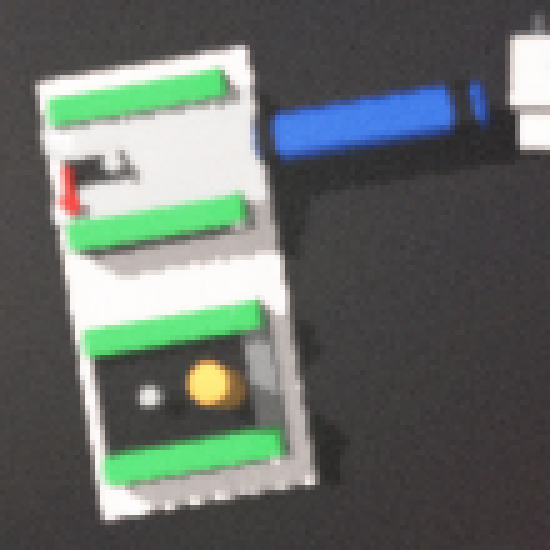

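View pics/c2.png

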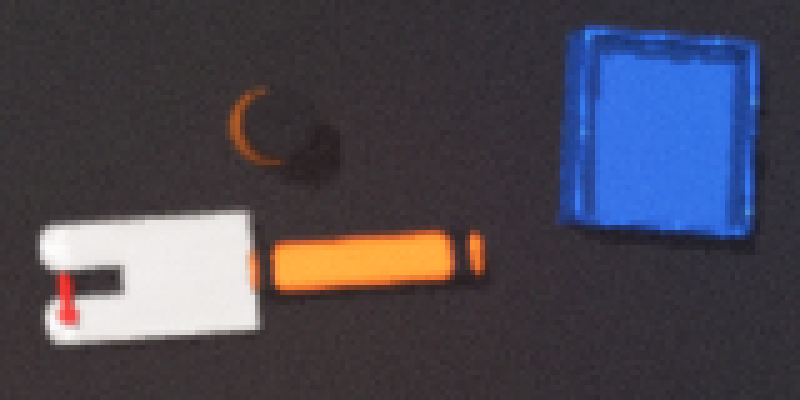

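View pics/c3.png

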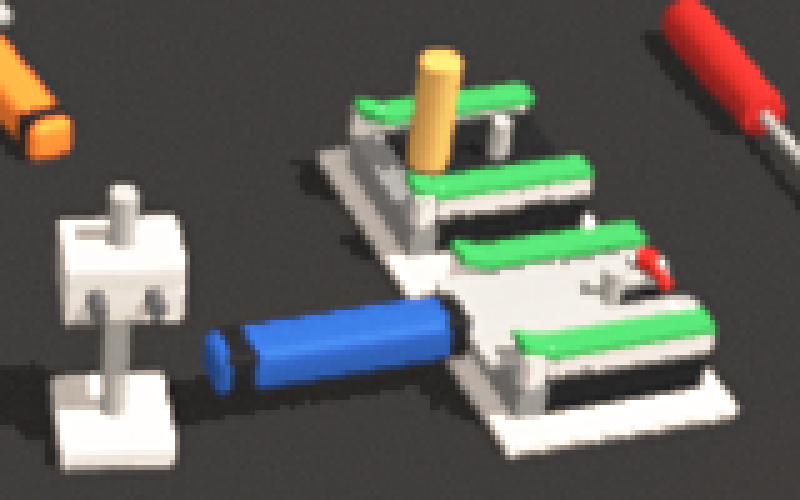

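```bash
python3 - <<'E'
from h import *
t=load("top0");s=load("scene0")
mid=lambda a,b:((a[0]+b[0])/2,(a[1]+b[1])/2)
P=lambda f,p,z:onz(f,*p,z)
L1=P(t,(214.3,265.7),.042);L2=P(t,(218.2,290.5),.042)
K1=P(t,(207.2,219.1),.042);K2=P(t,(211,244.3),.042)
print("empty lips",L1,L2,np.linalg.norm(L1-L2),(L1+L2)/2);print("full lips",K1,K2,np.linalg.norm(K1-K2),(K1+K2)/2,"sep",np.linalg.norm((L1+L2-K1-K2)/2))
print("perp dir",np.arctan2(*((L2-L1)[[1,0]]))*57.3,np.arctan2(*((L2-K1)[[1,0]]))*57.3)
# long axes of lips by fit
for lo,hi,nm,z,mn in [((50,120,80),(70,255,255),"green",.042,100),((8,150,120),(20,255,255),"orange",.022,200),((105,150,80),(125,255,255),"blue",.043,200),((0,0,190),(180,30,255),"white",.013,700)]:
    for c,st,m in blobs(t,lo,hi,mn):
        if st[4]>1600: continue
        r=rect(m);bx=cv2.boxPoints(r)
        W=[P(t,p,z)[:2] for p in bx]
        v,u=np.nonzero(m);Q=np.array([P(t,(a,b),z)[:2] for a,b in zip(u,v)])
        q=Q-Q.mean(0);w,V=np.linalg.eigh(q.T@q);d=V[:,1];d=d*np.sign(d[1])
        ex=q@d
        print(nm,c,"mean",Q.mean(0).round(4),"ang",np.degrees(np.arctan2(d[1],d[0])).round(2),"extent",ex.min().round(3),ex.max().round(3))
print("tray z0.03",P(t,(486.6,266),.03)[:2],[P(t,p,.03)[:2].round(3) for p in cv2.boxPoints(((486.6,266),(38.8,40.8),3))])
print("spacer top",P(t,(221.5,276.5),.09), P(t,(221.5,276.5),.09)[:2])
for nm,u,v in[("blade",390,295),("blade",400,291),("handle",427,291),("spacer",221,276),("lip",214,265),("lip",218,290),("floor",486,266)]: print(nm,dep(t,u,v).round(4))
E
```

```text
empty lips [0.53342746 0.25966233 0.042     ] [0.47131343 0.24777061 0.042     ] 0.06324212235168898 [0.50237045 0.25371647 0.042     ]
full lips [0.65188733 0.28176149 0.042     ] [0.58754159 0.26985734 0.042     ] 0.06543762465155602 [0.61971446 0.27580942 0.042     ] sep 0.11940567750008976
perp dir -169.17434227156807 -169.35197334110728
green [207.47 218.98] mean [0.6522 0.2811] ang 101.18 extent -0.043 0.044
green [210.83 244.29] mean [0.5876 0.2703] ang 100.79 extent -0.044 0.043
green [214.34 265.65] mean [0.5336 0.2595] ang 100.73 extent -0.043 0.043
green [218.28 290.48] mean [0.4714 0.2476] ang 100.33 extent -0.043 0.043
orange [427.11 291.73] mean [ 0.4752 -0.2827] ang 94.91 extent -0.047 0.047
orange [303.19 323.04] mean [0.3923 0.0337] ang 20.36 extent -0.047 0.047
blue [611.98 188.83] mean [ 0.7475 -0.7639] ang 1.5 extent -0.074 0.084
blue [522.6  196.64] mean [ 0.7231 -0.5289] ang 5.02 extent -0.07 0.081
blue [252.35 224.  ] mean [0.6409 0.1667] ang 100.94 extent -0.045 0.045
blue [486.59 266.03] mean [ 0.5419 -0.4308] ang 175.73 extent -0.051 0.051
white [37.91  7.12] mean [1.229  0.7641] ang 89.13 extent -0.136 0.103
white [212.16 227.51] mean [0.6345 0.2738] ang 93.0 extent -0.051 0.065
white [386.   294.94] mean [ 0.4659 -0.1782] ang 92.09 extent -0.049 0.059
white [316.54 362.2 ] mean [ 0.2942 -0.0015] ang 17.91 extent -0.059 0.049
tray z0.03 [ 0.54278872 -0.43514722] [array([ 0.493, -0.381]), array([ 0.597, -0.389]), array([ 0.594, -0.489]), array([ 0.489, -0.481])]
spacer top [0.50425134 0.23279351 0.09      ] [0.50425134 0.23279351]
blade [ 0.4658 -0.1881  0.0158]
blade [ 0.4765 -0.2146  0.0119]
handle [ 0.4772 -0.2835  0.0169]
spacer [0.5055 0.2341 0.0899]
lip [0.5349 0.2598 0.0456]
lip [0.4725 0.2479 0.0445]
floor [ 0.5448 -0.4427  0.0024]
```

```bash
python3 - <<'E'
from h import *
t=load("top0");s=load("scene0")
psi=np.radians(100.8);d=np.array([np.cos(psi),np.sin(psi)]);n=np.array([-d[1],d[0]])
lc=np.array([.5024,.2537]);pin=lc+.015*d
loc=lambda p:np.round([(np.array(p[:2])-pin)@d,(np.array(p[:2])-pin)@n],4)
print("pin",pin)
print("pin by px",onz(t,209.3,279.1,.05)[:2])
print("two view lips far", two(t,(214.3,265.7),s,(429.6,235.1)), "pin",two(t,(209.3,279.1),s,(430,222.5)))
print("spacer",loc([.5043,.2328]))
# post
for p in [(294.5,215)]: print("rod top", onz(t,*p,.13)[:2],loc(onz(t,*p,.13)))
h=t["range_z"]
E=t["extrinsics"]
vv,uu=np.mgrid[195:240,270:320];pts=np.array([dep(t,u,v) for u,v in zip(uu.ravel(),vv.ravel())])
pb=pts[(pts[:,2]>.09)&(pts[:,2]<.112)]
L=np.array([loc(p) for p in pb]);print("block top n",len(L),"x",np.percentile(L[:,0],[2,98]),"y",np.percentile(L[:,1],[2,98]),np.median(pb[:,2]))
pf=pts[(pts[:,2]<.03)&(pts[:,2]>.006)];print(len(pf),[loc(p) for p in pf[:3]])
# foot from scene
for p in [(341,291),(365,290),(341.5,276)]: print("foot",loc(onz(s,*p,.008)))
print("post block mean",pb.mean(0))
# tool
fr=onz(t,452.3,290,.011)[:2];
print("rear",fr,"tips",onz(t,363,288,.011)[:2],onz(t,363.7,308.5,.011)[:2], )
a=onz(t,405.5,294,.022)[:2];b=onz(t,452.3,290,.018)[:2];print("handle",a,b,np.linalg.norm(a-b),(a+b)/2)
for nm,p in [("bladeR corner",(405.4,282.2)),("bladeL corner",(407,305.7))]: print(nm,onz(t,*p,.013)[:2])
print("jar", onz(t,409.5,265.5,.045)[:2])
E
```

```text
pin [0.49958928 0.26843431]
pin by px [0.49922777 0.26951588]
two view lips far (array([0.53372581, 0.2608553 , 0.04024747]), np.float64(0.0017667677047422652)) pin (array([0.49914826, 0.26917253, 0.05291451]), np.float64(0.00040325565452390994))
spacer [-0.0359  0.002 ]
rod top [0.65140583 0.05728364] [-0.2359 -0.1096]
block top n 307 x [-0.2544   -0.205812] y [-0.144552 -0.097236] 0.10415141314365184
163 [array([-0.3086, -0.1716]), array([-0.2899, -0.172 ]), array([-0.3072, -0.1638])]
foot [-0.2617 -0.137 ]
foot [-0.2105 -0.1464]
foot [-0.2471 -0.0897]
post block mean [0.65864415 0.06433708 0.10338949]
rear [ 0.48074145 -0.3506175 ] tips [ 0.48299911 -0.11902436] [ 0.43052228 -0.12098062]
handle [ 0.4687382  -0.22702098] [ 0.48055419 -0.34874937] 0.12230052398772795 [ 0.4746462  -0.28788518]
bladeR corner [ 0.49925738 -0.22855902]
bladeL corner [ 0.43899691 -0.23231756]
jar [ 0.54033606 -0.23351976]
```

```bash
cat >> h.py <<'E'
from scipy.spatial.transform import Rotation as Ro
def plan(pos,yaw,tilt=0,st=None):
    """yaw: heading of gripper x (deg), pointing down, tilt about gripper y (deg)"""
    if st is None:
        from station import arm; st=arm.get_state()
    R0=Ro.from_euler('xyz',st["ee_rot"]);p0=np.array(st["eef_pos"])
    R1=Ro.from_euler('xyz',[180,0,yaw],degrees=True)*Ro.from_euler('y',tilt,degrees=True)
    sh=R0.inv().apply(np.array(pos)-p0)/.3;tr=(R0.inv()*R1).as_rotvec(degrees=True)/60
    print("t %.2f"%st["t"],"pos",p0.round(4),"w %.4f"%st["width"],"F",st["force"].round(1),"shares",sh.round(4),tr.round(4),"mm",np.linalg.norm(sh)*300,"deg",np.linalg.norm(tr)*60)
E
python3 -c "
from h import *
plan([.36,.44,.22],-45);plan([.504,.233,.2],-79.2)"
```

```text
t 0.10 pos [0.207  0.642  0.2257] w 0.0878 F [-0.1  0.5 -0.4] shares [0.6921 0.4844 0.0199] [ 0.0014 -0.0005  0.4521] mm 253.48897198787355 deg 27.128349658452485
t 0.10 pos [0.207  0.642  0.2257] w 0.0878 F [-0.1  0.5 -0.4] shares [1.3607 0.9936 0.0874] [ 1.2000e-03 -9.0000e-04  1.0221e+00] mm 506.13546960947934 deg 61.32826985296331
```

```bash
python3 -m inch '0 .69 .484 .02 0 0 .452;0 .69 .484 .02 0 0 .452;0 .69 .484 .02 0 0 .452;0 .69 .484 .02 0 0 .452;0 .69 .484 .02 0 0 .452;0 .69 .484 .02 0 0 .452;0 .69 .484 .02 0 0 .452' 20; python3 -c "
from h import *
plan([.504,.233,.15],-79.2)"
```

```text
t: 0.8
eef_pos: [0.3603, 0.4396, 0.2206]
ee_rot: [-3.142, 0.0, -0.788]
force: [0.1, 0.9, -0.5]
width: 0.0873
t 0.80 pos [0.3603 0.4396 0.2206] w 0.0873 F [ 0.1  0.9 -0.5] shares [0.826  0.1465 0.2353] [0.000e+00 2.000e-04 5.679e-01] mm 261.37027582756303 deg 34.076961772999915
```

Very accurate tracking. Next, above the spacer.

```bash
python3 -m inch '0 .826 .1465 .235 0 0 .568;0 .826 .1465 .235 0 0 .568;0 .826 .1465 .235 0 0 .568;0 .826 .1465 .235 0 0 .568;0 .826 .1465 .235 0 0 .568;0 .826 .1465 .235 0 0 .568;0 .826 .1465 .235 0 0 .568;0 .826 .1465 .235 0 0 .568'; python3 -c "
from h import *
plan([.504,.233,.065],-79.2)
from station import arm
for n in('scene','top'):
    f=arm.grab_frame(n);cv2.imwrite(f'pics/{n}1.png',f['img'][:,:,::-1]);pickle.dump(f,open(f'{n}1.pkl','wb'))
    print(proj(f,arm.get_state()['eef_pos']))
    u,v=proj(f,arm.get_state()['eef_pos']).astype(int);cv2.imwrite(f'pics/{n}1c.png',cv2.resize(f['img'][v-60:v+60,u-70:u+70,::-1],None,fx=5,fy=5))
"
```

```text
t: 1.6
eef_pos: [0.5037, 0.2356, 0.15]
ee_rot: [-3.142, 0.0, -1.379]
force: [0.3, 0.9, 0.6]
width: 0.0878
t 1.60 pos [0.5037 0.2356 0.15  ] w 0.0878 F [0.3 0.9 0.6] shares [0.0087 0.0007 0.2834] [-0.      0.      0.0028] mm 85.06902913507906 deg 0.16577435027158546
[421.84234054 189.00345503]
[215.77112151 275.54902115]
```

View pics/scene1c.png

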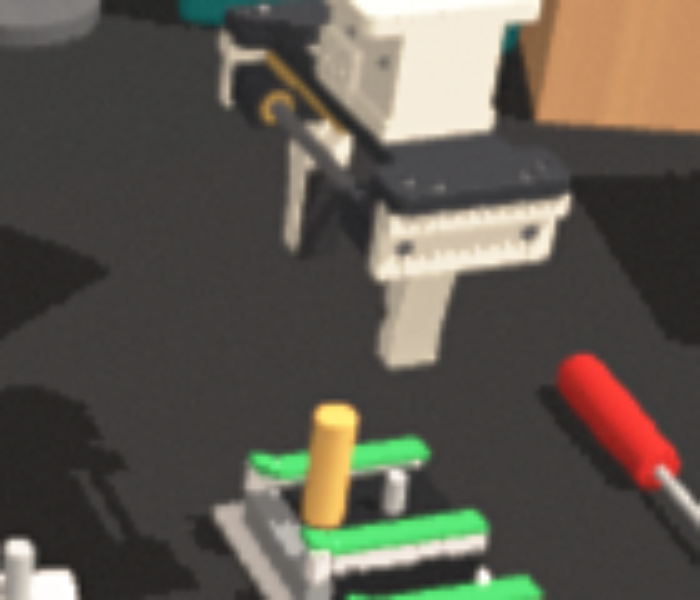

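View pics/top1c.png

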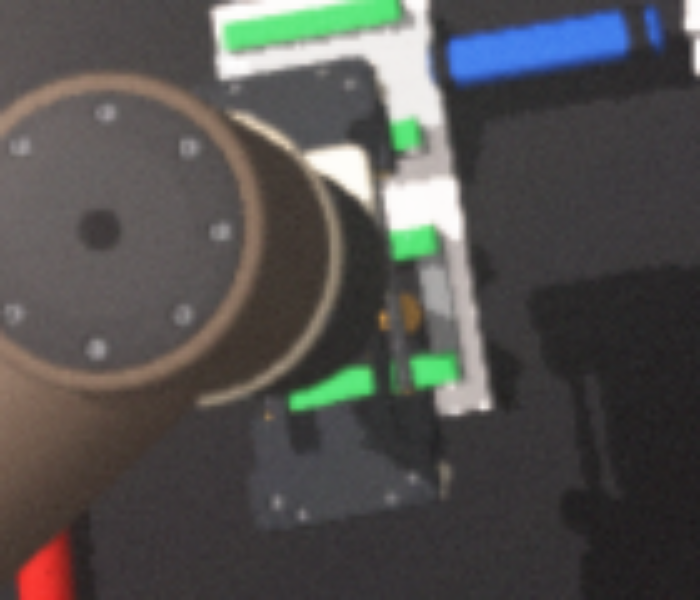

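```bash
python3 -m inch '0 .0087 0 .15 0 0 0;0 .0087 0 .284 0 0 0;0 .0087 0 .284 0 0 0;1 .0087 0 .284 0 0 0;1 .0087 0 .284 0 0 0;1 .0087 0 .284 0 0 0;1 .0087 0 .284 0 0 0;1 .0087 0 .284 0 0 0;1 .0087 0 .284 0 0 0;1 .0087 0 .284 0 0 0' 20; python3 -c "
from h import *
plan([.504,.233,.2],-79.2)"
```

```text
t: 2.7
eef_pos: [0.5043, 0.2319, 0.0651]
ee_rot: [-3.141, 0.0, -1.38]
force: [1.3, -0.4, -0.1]
width: 0.037
t 2.70 pos [0.5043 0.2319 0.0651] w 0.0370 F [ 1.3 -0.4 -0.1] shares [-3.900e-03  3.000e-04 -4.498e-01] [-0.0003  0.0001  0.0021] mm 134.9308014191277 deg 0.12830196712809763
```

```bash
python3 -m inch '1 0 0 0 0 0 0;1 0 0 0 0 0 0;1 0 0 0 0 0 0;1 0 0 0 0 0 0' 20; python3 -m inch '1 0 0 -.05 0 0 0;1 0 0 -.2 0 0 0;1 0 0 -.35 0 0 0;1 0 0 -.45 0 0 0;1 0 0 -.45 0 0 0'; python3 -c "
from h import *
plan([.53,-.02,.19],-85);plan([.543,-.435,.19],-85)
from station import arm
f=arm.grab_frame('scene')
cv2.imwrite('pics/s2.png',cv2.resize(f['img'][90:290,310:510,::-1],None,fx=3,fy=3))"
```

```text
t: 3.1
eef_pos: [0.5042, 0.2319, 0.0648]
ee_rot: [3.141, -0.0, -1.38]
force: [0.7, 0.6, -0.6]
width: 0.0193
t: 3.6
eef_pos: [0.5063, 0.2333, 0.2048]
ee_rot: [-3.134, 0.004, -1.379]
force: [0.7, 0.6, -0.8]
width: 0.0192
t 3.60 pos [0.5063 0.2333 0.2048] w 0.0192 F [ 0.7  0.6 -0.8] shares [0.8442 0.0836 0.0458] [-0.0069  0.0037  0.0995] mm 254.86423377913383 deg 5.991137015226144
t 3.60 pos [0.5063 0.2333 0.2048] w 0.0192 F [ 0.7  0.6 -0.8] shares [2.2105 0.3043 0.0394] [-0.0069  0.0037  0.0995] mm 669.4985798606886 deg 5.991137015226144
```

View pics/s2.png

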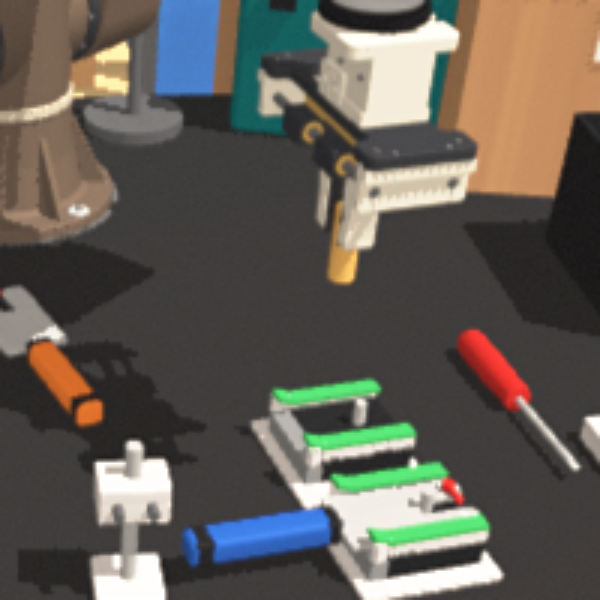

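```bash
python3 -m inch '1 .15 .02 .01 0 0 .02;1 .3 .03 .02 0 0 .04;1 .46 .05 .03 0 0 .06;1 .62 .06 .04 0 0 .08;1 .84 .084 .046 0 0 .1;1 .84 .084 .046 0 0 .1;1 .84 .084 .046 0 0 .1'; python3 -c "
from h import *
plan([.543,-.29,.19],-85)"
```

```text
t: 4.35
eef_pos: [0.5261, -0.0228, 0.1842]
ee_rot: [3.138, -0.0, -1.488]
force: [0.3, 0.1, -0.9]
width: 0.0197
t 4.35 pos [ 0.5261 -0.0228  0.1842] w 0.0197 F [ 0.3  0.1 -0.9] shares [ 0.8922  0.0171 -0.019 ] [ 0.0032 -0.0004 -0.0046] mm 267.7676314409354 deg 0.3405303588867058
```

```bash
python3 -m inch '1 .15 0 -.005 0 0 0;1 .3 .005 -.01 0 0 0;1 .46 .01 -.02 0 0 0;1 .62 .015 -.02 0 0 0;1 .78 .017 -.02 0 0 0;1 .892 .017 -.02 0 0 0;1 .892 .017 -.02 0 0 0'; python3 -c "
from h import *
plan([.543,-.435,.12],-85)"
```

```text
t: 5.05
eef_pos: [0.5448, -0.29, 0.1899]
ee_rot: [3.139, 0.001, -1.488]
force: [-0.6, -0.6, -1.4]
width: 0.0195
t 5.05 pos [ 0.5448 -0.29    0.1899] w 0.0195 F [-0.6 -0.6 -1.4] shares [0.4814 0.0454 0.2328] [ 0.0027  0.0005 -0.0041] mm 160.9932314544851 deg 0.29837535311457913
```

```bash
python3 -m inch '1 .15 .015 .05 0 0 0;1 .3 .03 .12 0 0 0;1 .42 .045 .2 0 0 0;1 .481 .045 .233 0 0 0;1 .481 .045 .233 0 0 0;1 .481 .045 .233 0 0 0'; python3 -c "
from h import *
plan([.543,-.435,.039],-85)
from station import arm
for n in('scene','top'):
    f=arm.grab_frame(n);u,v=proj(f,[.543,-.435,.06]).astype(int)
    cv2.imwrite('pics/'+n+'3.png',cv2.resize(f['img'][v-60:v+60,u-70:u+70,::-1],None,fx=4,fy=4))"
```

```text
t: 5.65
eef_pos: [0.5443, -0.4314, 0.1212]
ee_rot: [3.14, 0.001, -1.485]
force: [0.7, 0.3, -0.1]
width: 0.0188
t 5.65 pos [ 0.5443 -0.4314  0.1212] w 0.0188 F [ 0.7  0.3 -0.1] shares [0.012  0.0048 0.2738] [ 0.0014  0.001  -0.0011] mm 82.2406666536558 deg 0.12210269844531818
```

View pics/scene3.png

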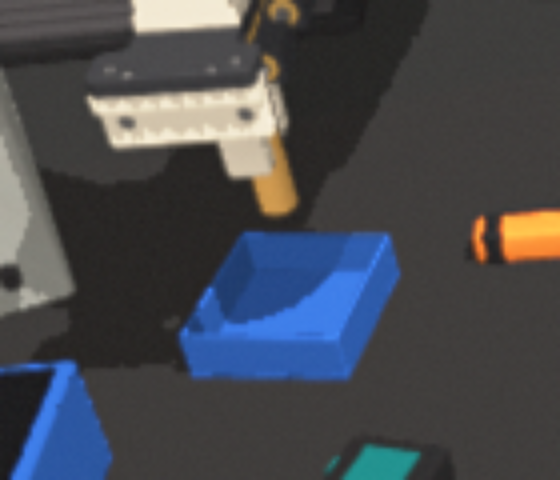

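View pics/top3.png

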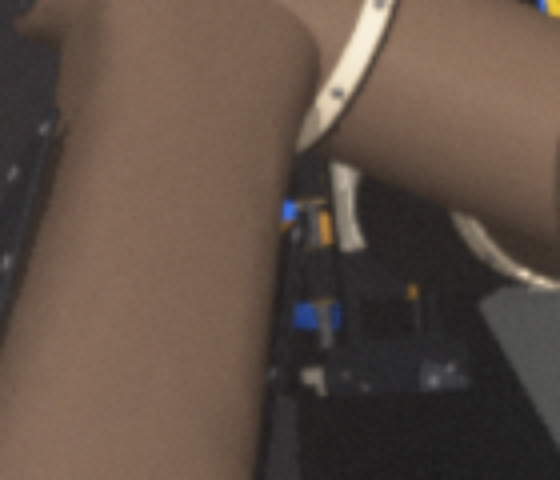

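```bash
python3 -m inch '1 .012 .005 .12 0 0 0;1 .012 .005 .22 0 0 0;1 .012 .005 .26 0 0 0;1 .012 .005 .274 0 0 0;1 .012 .005 .274 0 0 0;0 .012 .005 .274 0 0 0;0 .012 .005 .274 0 0 0;0 .012 .005 .274 0 0 0;0 .012 .005 .274 0 0 0;0 .012 .005 .274 0 0 0'; python3 -m inch '.5 0 0 -.15 0 0 0;.5 0 0 -.3 0 0 0;.5 0 0 -.45 0 0 0;.5 0 0 -.45 0 0 0'; python3 -c "
from h import *
plan([.55,-.3,.2],-85.1,20);plan([.4711,-.25,.2],-85.1,20)
from station import arm
for n in('scene','top'):
    f=arm.grab_frame(n);u,v=proj(f,[.543,-.435,.06]).astype(int);pickle.dump(f,open(f'{n}4.pkl','wb'))
    cv2.imwrite('pics/'+n+'4.png',cv2.resize(f['img'][v-60:v+60,u-70:u+70,::-1],None,fx=4,fy=4))"
```

```text
t: 6.75
eef_pos: [0.5432, -0.4361, 0.0404]
ee_rot: [-3.141, -0.0, -1.485]
force: [-0.2, -0.1, 0.0]
width: 0.0543
t: 7.15
eef_pos: [0.5461, -0.4383, 0.1833]
ee_rot: [-3.132, -0.008, -1.484]
force: [1.0, -0.7, 0.2]
width: 0.0442
t 7.15 pos [ 0.5461 -0.4383  0.1833] w 0.0442 F [ 1.  -0.7  0.2] shares [-0.4578 -0.0534 -0.0586] [-9.30e-03  3.26e-01 -1.00e-04] mm 139.38567854201787 deg 19.569594160900124
t 7.15 pos [ 0.5461 -0.4383  0.1833] w 0.0442 F [ 1.  -0.7  0.2] shares [-0.6467  0.194  -0.0624] [-9.30e-03  3.26e-01 -1.00e-04] mm 203.4169171016364 deg 19.569594160900124
```

View pics/scene4.png

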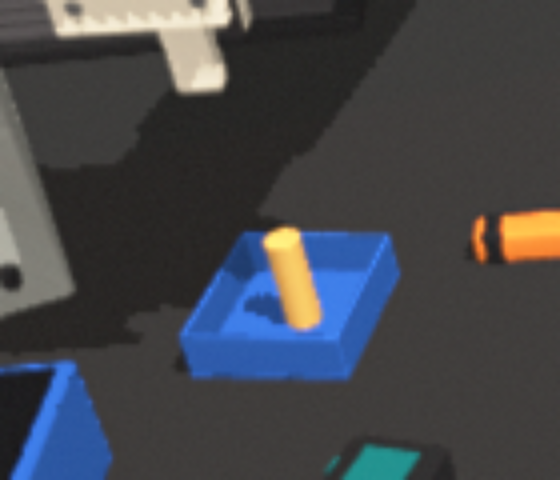

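```bash
python3 -m inch '.52 -.15 .05 -.015 -.002 .1 0;.52 -.3 .1 -.03 -.005 .2 0;.52 -.45 .14 -.04 -.007 .3 0;.52 -.6 .18 -.06 -.009 .326 0;.52 -.647 .194 -.06 -.009 .326 0;.52 -.647 .194 -.06 -.009 .326 0;.52 -.647 .194 -.06 -.009 .326 0'; python3 -c "
from h import *
plan([.4708,-.2498,.07],-85.1,20)
from station import arm;print(arm.get_state()['q'])
for n in('scene','top'):
    f=arm.grab_frame(n);u,v=proj(f,[.47,-.26,.06]).astype(int);pickle.dump(f,open(f'{n}5.pkl','wb'))
    cv2.imwrite('pics/'+n+'5.png',cv2.resize(f['img'][v-75:v+75,u-100:u+100,::-1],None,fx=4,fy=4))"
```

```text
t: 7.95
eef_pos: [0.4683, -0.2471, 0.1924]
ee_rot: [3.131, -0.341, -1.481]
force: [-0.4, 0.8, 0.3]
width: 0.0417
t 7.95 pos [ 0.4683 -0.2471  0.1924] w 0.0417 F [-0.4  0.8  0.3] shares [-0.1274 -0.0117  0.3878] [0.0088 0.0076 0.0038] mm 122.49497827073631 deg 0.7369159892111459
[ 0.1167292   0.07483851 -0.65893858  0.43814521 -0.90658759 -0.31357536]
```

View pics/scene5.png

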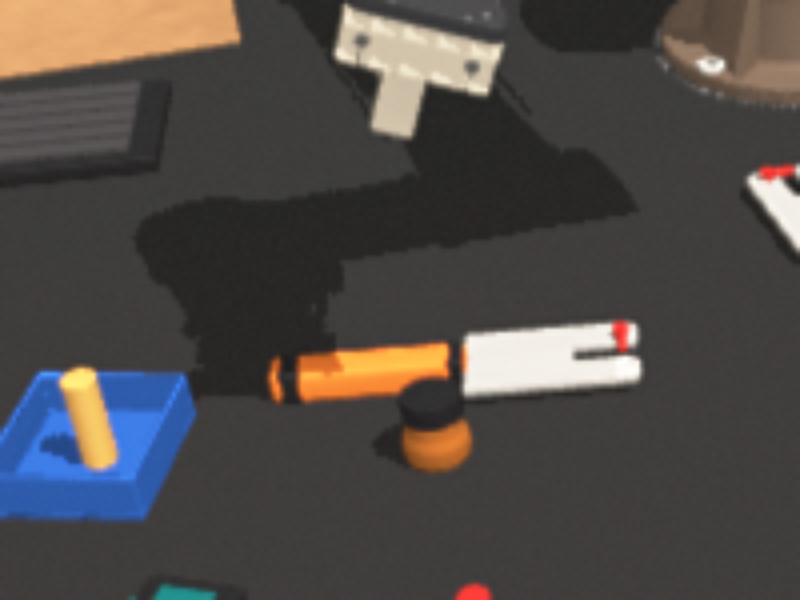

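View pics/top5.png

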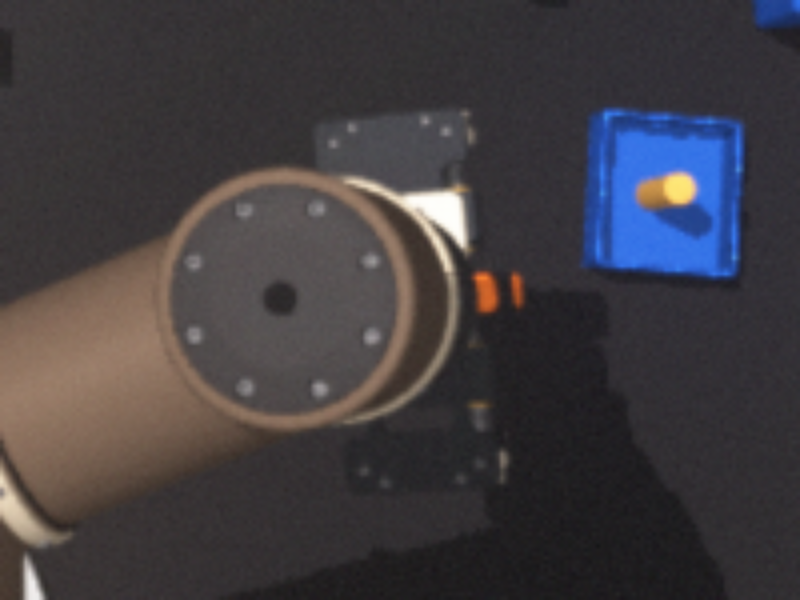

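```bash
python3 -m inch '.52 -.05 -.005 .14 .009 .008 .004;.52 -.09 -.01 .28 .009 .008 .004;.52 -.127 -.012 .388 .009 .008 .004;.52 -.127 -.012 .388 .009 .008 .004;.52 -.127 -.012 .388 .009 .008 .004'; python3 -c "
from h import *
plan([.4708,-.2498,.0055],-85.1,20)
from station import arm
for n in('scene','top'):
    f=arm.grab_frame(n);u,v=proj(f,[.47,-.26,.06]).astype(int);pickle.dump(f,open(f'{n}5.pkl','wb'))
    cv2.imwrite('pics/'+n+'6.png',cv2.resize(f['img'][v-60:v+60,u-80:u+80,::-1],None,fx=5,fy=5))"
```

```text
t: 8.55
eef_pos: [0.4706, -0.2518, 0.0704]
ee_rot: [3.14, -0.35, -1.488]
force: [0.3, -0.2, 0.5]
width: 0.0419
t 8.55 pos [ 0.4706 -0.2518  0.0704] w 0.0419 F [ 0.3 -0.2  0.5] shares [-0.0805 -0.0016  0.2009] [ 0.0025 -0.0011 -0.0028] mm 64.92549636190061 deg 0.23480520828306037
```

View pics/scene6.png

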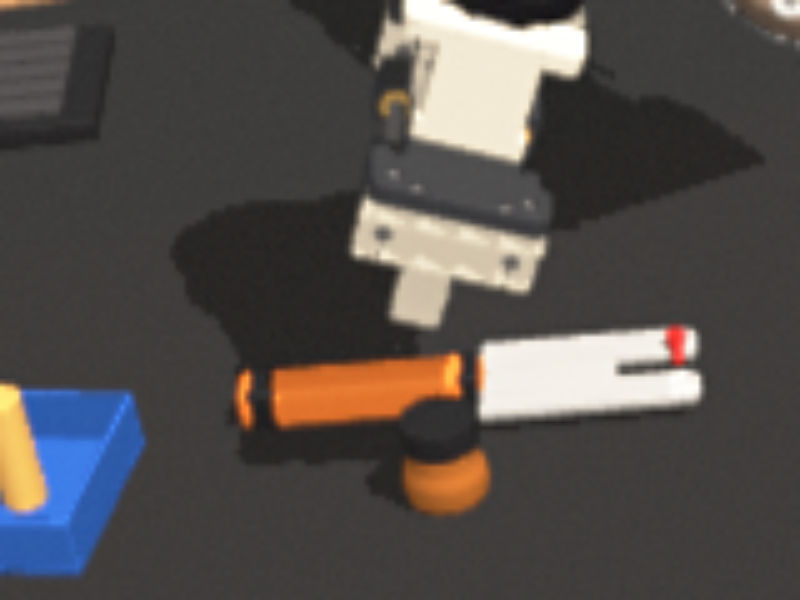

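```bash
python3 -m inch '.52 -.03 0 .07 0 0 0;.52 -.055 0 .14 0 0 0;.52 -.07 0 .175 0 0 0;.52 -.08 0 .2 0 0 0;.52 -.08 0 .2 0 0 0'; python3 -c "
from h import *
plan([.4708,-.2498,.0055],-85.1,20)
from station import arm
for n in('scene','top'):
    f=arm.grab_frame(n);u,v=proj(f,[.47,-.26,.06]).astype(int);pickle.dump(f,open(f'{n}5.pkl','wb'))
    cv2.imwrite('pics/'+n+'7.png',cv2.resize(f['img'][v-60:v+60,u-80:u+80,::-1],None,fx=5,fy=5))"
```

```text
t: 9.15
eef_pos: [0.4719, -0.2493, 0.007]
ee_rot: [-3.139, -0.351, -1.488]
force: [-0.2, -0.5, 0.3]
width: 0.0421
t 9.15 pos [ 0.4719 -0.2493  0.007 ] w 0.0421 F [-0.2 -0.5  0.3] shares [-0.0004  0.0039  0.0053] [-0.0019 -0.0019 -0.0027] mm 1.9834607091818448 deg 0.22912469444915742
```

View pics/scene7.png

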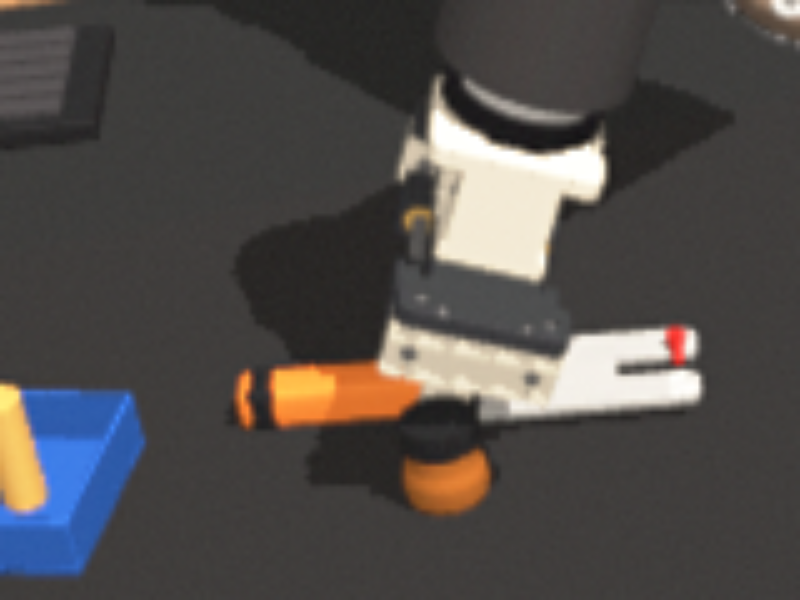

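View pics/top7.png

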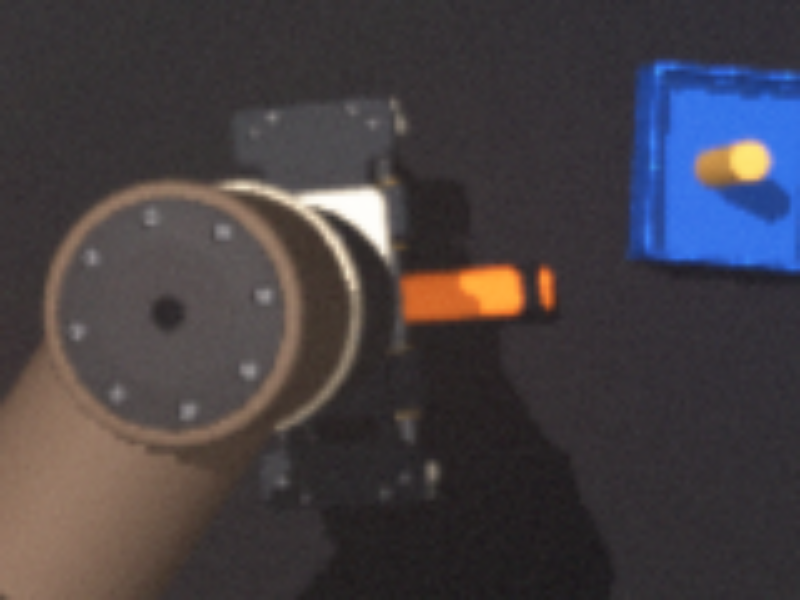

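```bash
python3 -m inch '.52 0 .004 .005 0 0 0;1 0 .004 .005 0 0 0;1 0 .004 .005 0 0 0;1 0 .004 .005 0 0 0;1 0 .004 .005 0 0 0;1 0 .004 .005 0 0 0;1 0 .004 .005 0 0 0;1 0 .004 .005 0 0 0' 55; python3 -c "
from h import *
plan([.4708,-.2498,.1],-85.1,20)"
```

```text
t: 10.05
eef_pos: [0.4704, -0.249, 0.0049]
ee_rot: [-3.14, -0.35, -1.487]
force: [-1.1, 3.2, 5.3]
width: 0.0236
t 10.05 pos [ 0.4704 -0.249   0.0049] w 0.0236 F [-1.1  3.2  5.3] shares [ 0.1113 -0.0018 -0.2969] [-0.0013 -0.0009 -0.0017] mm 95.12965493766984 deg 0.14127118411588324
```

```bash
python3 -m inch '1 .015 0 -.04 0 0 0;1 .045 0 -.12 0 0 0;1 .08 0 -.22 0 0 0;1 .111 0 -.297 0 0 0;1 .111 0 -.297 0 0 0;1 .111 0 -.297 0 0 0'; python3 -c "
from h import *
plan([.42,-.15,.2],-79.2,20)
from station import arm
for n in('scene','top'):
    f=arm.grab_frame(n);u,v=proj(f,[.47,-.22,.1]).astype(int);pickle.dump(f,open(f'{n}8.pkl','wb'))
    cv2.imwrite('pics/'+n+'8.png',cv2.resize(f['img'][v-60:v+60,u-80:u+80,::-1],None,fx=5,fy=5))"
```

```text
t: 10.65
eef_pos: [0.4694, -0.2496, 0.0992]
ee_rot: [-3.14, -0.349, -1.488]
force: [0.3, -0.5, -4.5]
width: 0.0235
t 10.65 pos [ 0.4694 -0.2496  0.0992] w 0.0235 F [ 0.3 -0.5 -4.5] shares [-0.2087  0.1361 -0.4339] [ 0.0331 -0.0003 -0.0946] mm 150.10048257151217 deg 6.016126706747187
```

View pics/scene8.png

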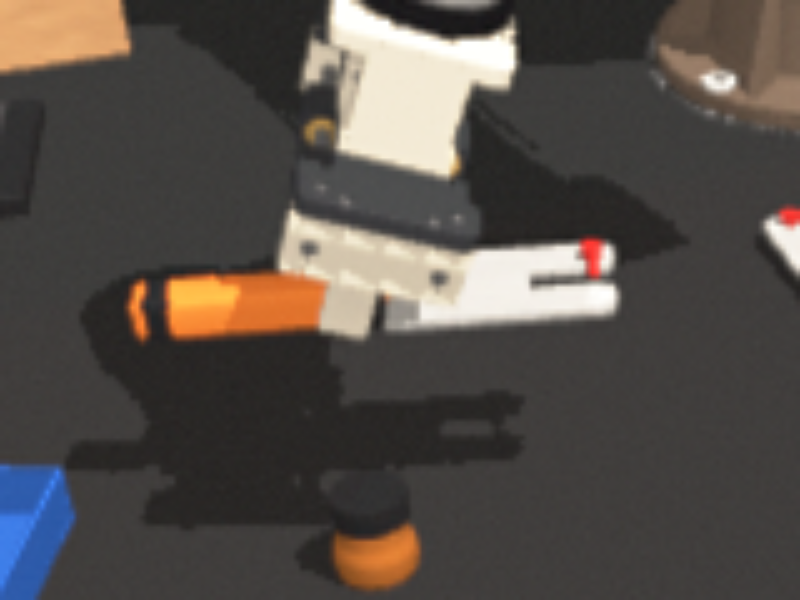

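View pics/top8.png

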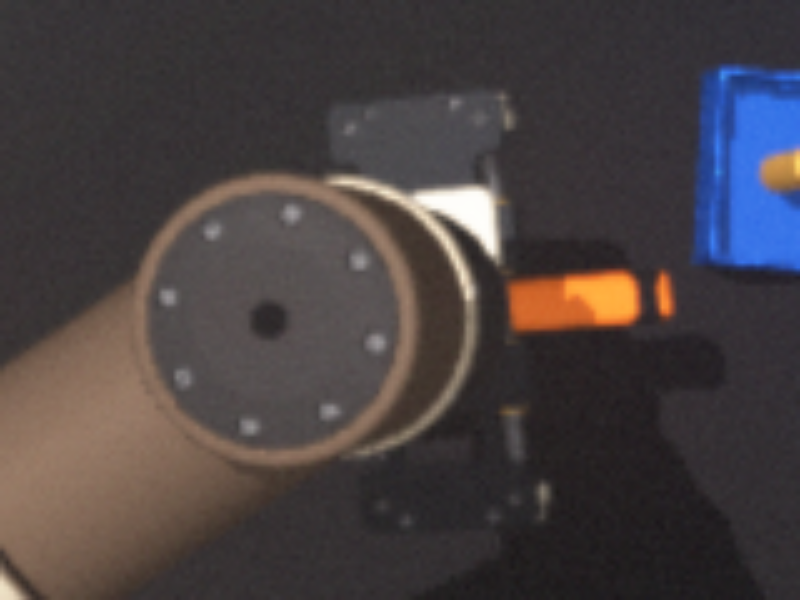

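```bash
cat > meas.py <<'E'
from h import *
def tool(s,t,yaw,c0,draw=False):
    """tool pose in world from scene image: blade pts via depth, tips via colour edges"""
    d=np.array([np.cos(np.radians(yaw)),np.sin(np.radians(yaw))]);n=np.array([-d[1],d[0]])
    u0,v0=proj(s,c0).astype(int)
    hsv=cv2.cvtColor(s["img"],cv2.COLOR_RGB2HSV)
    for nm,lo,hi in[("orange",(5,140,110),(25,255,255)),("blade",(0,0,150),(180,40,255)),("red",(0,170,100),(4,255,255))]:
        m=cv2.inRange(hsv,lo,hi);vv,uu=np.nonzero(m)
        k=(abs(vv-v0)<50)&(abs(uu-u0)<75)
        P=np.array([dep(s,u,v) for u,v in zip(uu[k],vv[k])])
        k=(abs(P[:,2]-c0[2])<.04);P=P[k]
        a=(P[:,:2]-c0[:2])@d;b=(P[:,:2]-c0[:2])@n
        k=(abs(b)<.04)&(abs(a)<.2);a,b,z=a[k],b[k],P[k][:,2]
        print(nm,len(a),"a",np.percentile(a,[1,99]).round(4),"b",np.percentile(b,[2,50,98]).round(4),"z",np.median(z).round(4),"z slope deg",np.degrees(np.polyfit(a,z,1)[0]).round(2) if len(a)>5 else "")
E
python3 - <<'E'
from meas import *
s=load("scene8");t=load("top8")
tool(s,t,94.9,np.array([.4694,-.2496,.107]))
tool(load("scene0"),load("top0"),94.9,np.array([.4705,-.2498,.011]))
E
```

```text
orange 372 a [-0.0943 -0.0079] b [-0.0147 -0.01    0.0074] z 0.1128 z slope deg -0.13
blade 435 a [0.0246 0.1275] b [-0.032  -0.014   0.0275] z 0.1077 z slope deg 0.06
red 15 a [0.1171 0.1225] b [-0.0051  0.0129  0.019 ] z 0.1142 z slope deg -3.06
orange 454 a [-0.0979  0.0212] b [-0.0155 -0.0101  0.0207] z 0.0197 z slope deg 3.45
blade 592 a [0.0243 0.1282] b [-0.0322 -0.0076  0.0286] z 0.0134 z slope deg -0.57
red 13 a [0.1179 0.1221] b [-0.0047  0.0076  0.0207] z 0.0197 z slope deg -116.94
```

```bash
python3 - <<'E'
from h import *
t=load("top0")
cv2.imwrite("pics/post.png",cv2.resize(t["img"][200:240,270:320,::-1],None,fx=12,fy=12,interpolation=cv2.INTER_NEAREST))
psi=np.radians(100.8);d=np.array([np.cos(psi),np.sin(psi)]);n=np.array([-d[1],d[0]]);pin=np.array([.4994,.2690])
np.set_printoptions(linewidth=250)
for v in range(204,234,2):
    print(v,[int(1000*dep(t,u,v)[2]) for u in range(278,308,1)])
for p in [(282,207),(303,207),(282,229),(303,229)]:
    P=onz(t,*p,.105)[:2]-pin;print(p,P@d,P@n)
E
```

```text
204 [-1, 4, 2, 2, -1, -3, -4, 0, 87, 90, 93, 92, -2, -5, -2, 1, 2, 0, 92, 96, 94, -2, 2, 1, 6, 1, 3, 2, -5, 1393]
206 [1, 2, 0, 1, -6, -5, -1, 0, 94, 89, 93, 91, -1, 0, 3, -1, 0, 2, 91, 93, 95, 1, 0, 0, 2, 1, -1, 0, 1, 1]
208 [-6, -2, 1, -2, 106, 102, 104, 104, 103, 106, 103, 108, 105, 102, 105, 105, 106, 101, 103, 107, 103, 112, 99, 105, 99, 3, 0, -2, 3, 1393]
210 [0, 0, 5, 1, 99, 104, 107, 102, 103, 103, 105, 104, 107, 125, 132, 109, 108, 101, 104, 106, 103, 105, 107, 104, 100, 0, -1, 0, 1, 4]
212 [-1, -4, 2, 0, 104, 105, 105, 106, 105, 107, 103, 105, 130, 129, 130, 128, 127, 103, 103, 104, 107, 105, 100, 106, 104, 1, 0, 3, 1, 1]
214 [0, -1, 2, 1, 104, 102, 105, 101, 103, 101, 105, 104, 128, 130, 127, 130, 118, 107, 103, 105, 106, 100, 104, 112, 97, -1, 2, 0, 2, -3]
216 [-2, 4, 0, 3, 103, 103, 103, 103, 103, 101, 106, 102, 105, 103, 109, 105, 103, 104, 106, 109, 103, 106, 101, 103, 106, 0, 2, -1, 1, 1]
218 [-2, 1, 0, -2, 109, 102, 107, 108, 104, 102, 106, 106, 103, 103, 106, 102, 106, 104, 104, 103, 107, 105, 105, 105, 104, -5, -6, 2, -3, 0]
220 [1, 2, 0, 0, 103, 105, 102, 104, 106
[... 275 characters left out ...]
, 13, 16, 8, 14, 8, 11, 7, 15, 12, 13, -3, 4, 6, -1, 0]
226 [-1, 1, 0, 3, 0, -3, 10, 7, 15, 10, 13, 11, 5, 16, 7, 11, 9, 14, 12, 9, 10, 6, 8, 16, 11, -1, 3, 1, -7, 0]
228 [3, -4, -3, 0, 3, 2, 17, 15, 10, 10, 9, 19, 13, 13, 12, 9, 13, 11, 13, 12, 12, 12, 10, 11, 9, -2, -1, 1, 2, 0]
230 [4, -1, 5, 0, 0, -3, -1, 0, 1, 0, 1, -3, 2, 0, 2, 0, 3, 2, -5, -2, 2, 1393, -3, -1, 1, 0, 2, 0, 0, 0]
232 [2, 0, 1, 0, 1, -3, -3, 0, -2, -4, 1, 4, -2, 2, 0, 1, -3, 2, 5, 4, 2, 2, 0, 3, -1, -3, 0, 3, 1, 0]
(282, 207) -0.20980869625968043 -0.13853810588956636
(303, 207) -0.26025594544024083 -0.12973394126138652
(282, 229) -0.20073558886318582 -0.08513414679817402
(303, 229) -0.2509368374505272 -0.0763276291292877
```

View pics/post.png

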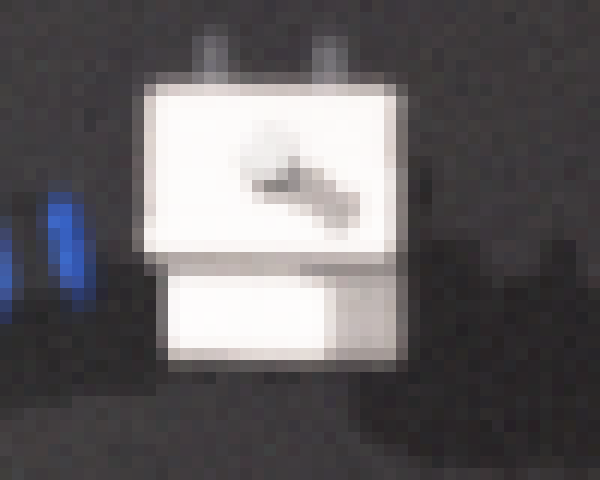

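```bash
python3 -c "
from h import *
plan([.5,-.09,.15],-82,20)"
```

```text
t 10.75 pos [ 0.4684 -0.2501  0.0982] w 0.0234 F [-0.   0.3 -2.9] shares [-0.432  -0.1492 -0.3416] [ 0.0198 -0.0005 -0.0502] mm 171.18278147863398 deg 3.23669081821398
```

```bash
python3 -m inch '1 -.03 -.01 -.06 0 0 0;1 -.1 -.03 -.13 .004 0 -.01;1 -.18 -.06 -.2 .008 0 -.02;1 -.26 -.09 -.26 .012 0 -.03;1 -.34 -.12 -.31 .016 0 -.04;1 -.4 -.14 -.34 .02 0 -.05;1 -.432 -.149 -.342 .02 0 -.05;1 -.432 -.149 -.342 .02 0 -.05'; python3 -c "
from h import *
plan([.5358,.0784,.15],-79.2,20)"
```

```text
t: 11.55
eef_pos: [0.5006, -0.0895, 0.1501]
ee_rot: [-3.141, -0.351, -1.43]
force: [0.4, -0.4, -3.7]
width: 0.0237
t 11.55 pos [ 0.5006 -0.0895  0.1501] w 0.0237 F [ 0.4 -0.4 -3.7] shares [-0.5051 -0.1946 -0.1842] [ 0.0154 -0.0015 -0.043 ] mm 171.5418225263725 deg 2.7402842790980495
```

```bash
python3 -m inch '1 -.04 -.015 -.015 0 0 0;1 -.12 -.045 -.045 .003 0 -.01;1 -.21 -.08 -.08 .006 0 -.02;1 -.3 -.115 -.11 .009 0 -.03;1 -.38 -.145 -.14 .012 0 -.035;1 -.45 -.175 -.165 .015 0 -.043;1 -.505 -.195 -.184 .015 -.001 -.043;1 -.505 -.195 -.184 .015 -.001 -.043;1 -.505 -.195 -.184 .015 -.001 -.043'; python3 -c "
from h import *
plan([.5358,.0784,.06],-79.2,20)
from station import arm
for n in('scene','top'):
    f=arm.grab_frame(n);u,v=proj(f,[.52,.15,.08]).astype(int);pickle.dump(f,open(f'{n}9.pkl','wb'))
    cv2.imwrite('pics/'+n+'9.png',cv2.resize(f['img'][v-60:v+60,u-80:u+80,::-1],None,fx=5,fy=5))
from meas import tool
tool(load('scene9'),load('top9'),100.8,np.array([*arm.get_state()['eef_pos'][:2],.156]))
"
```

```text
t: 12.45
eef_pos: [0.5361, 0.0777, 0.1511]
ee_rot: [-3.141, -0.35, -1.384]
force: [0.0, -0.7, -3.9]
width: 0.0233
t 12.45 pos [0.5361 0.0777 0.1511] w 0.0233 F [ 0.  -0.7 -3.9] shares [-0.1065  0.0008  0.2844] [-0.0002 -0.0005 -0.0013] mm 91.08870649213712 deg 0.08606637835070807
orange 463 a [-0.0954 -0.0007] b [-0.0145 -0.0101  0.0072] z 0.1651 z slope deg 0.97
blade 311 a [0.0241 0.1286] b [-0.0323 -0.022   0.0062] z 0.1592 z slope deg -0.6
red 7 a [0.1168 0.121 ] b [-0.0056 -0.0033  0.004 ] z 0.1652 z slope deg -42.55
```

View pics/scene9.png

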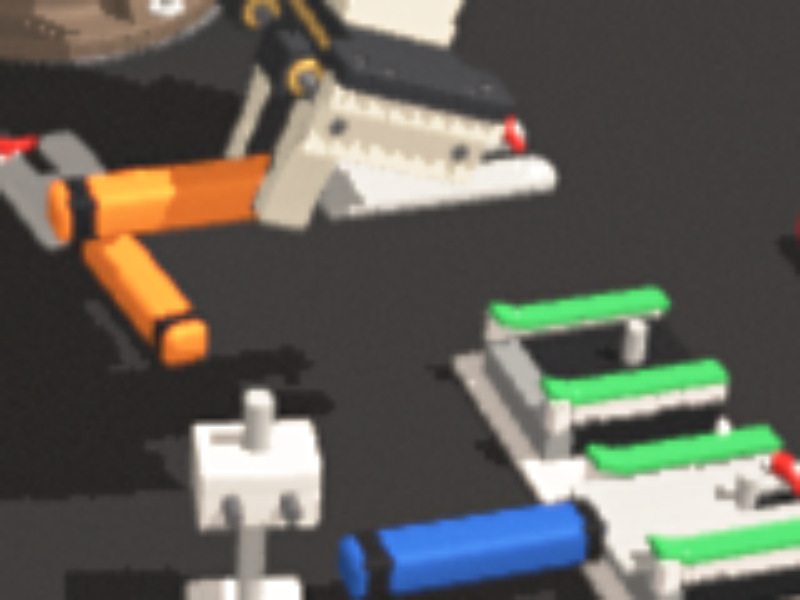

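View pics/top9.png

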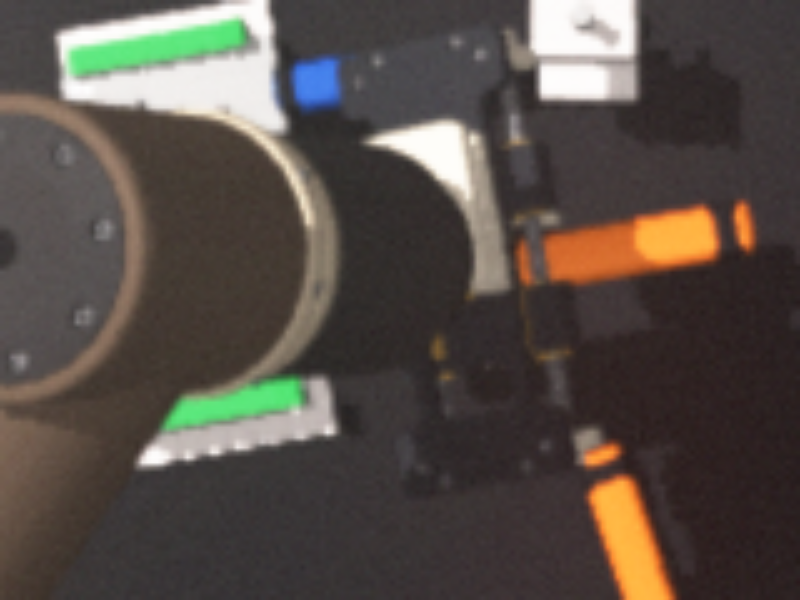

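```bash
python3 -m inch '1 -.03 0 .07 0 0 0;1 -.06 0 .16 0 0 0;1 -.09 .001 .24 0 0 0;1 -.1065 .001 .284 0 0 0;1 -.1065 .001 .284 0 0 0;1 -.1065 .001 .284 0 0 0'; python3 -c "
from h import *
plan([.5358,.0784,.0265],-79.2,20)
from station import arm
for n in('scene','top'):
    f=arm.grab_frame(n);u,v=proj(f,[.52,.15,.08]).astype(int);pickle.dump(f,open(f'{n}10.pkl','wb'))
    cv2.imwrite('pics/'+n+'10.png',cv2.resize(f['img'][v-60:v+60,u-80:u+80,::-1],None,fx=5,fy=5))
"
```

```text
t: 13.15
eef_pos: [0.5364, 0.0784, 0.0612]
ee_rot: [-3.139, -0.349, -1.384]
force: [-1.4, 0.0, -2.8]
width: 0.0236
t 13.15 pos [0.5364 0.0784 0.0612] w 0.0236 F [-1.4  0.  -2.8] shares [-0.0399  0.0021  0.1084] [-0.0014 -0.0003 -0.0017] mm 34.65900905672202 deg 0.13393620102066384
```

View pics/scene10.png

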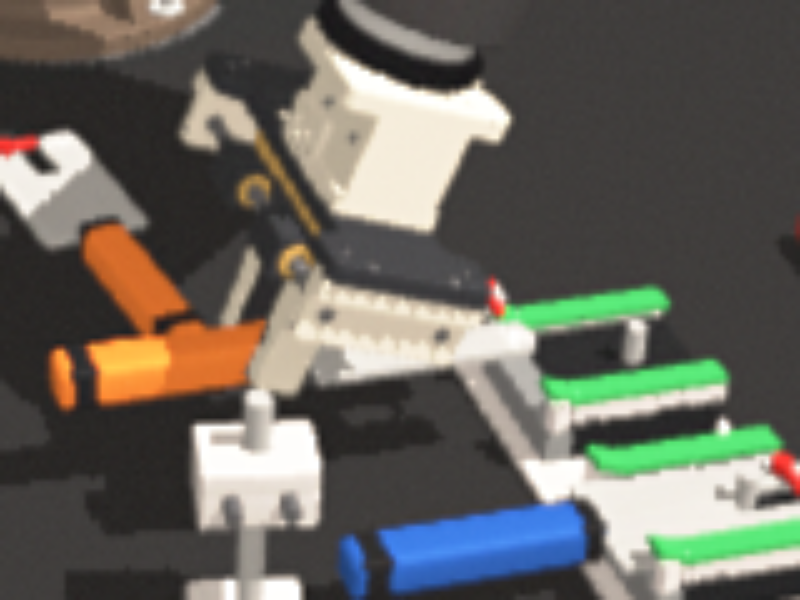

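View pics/top10.png

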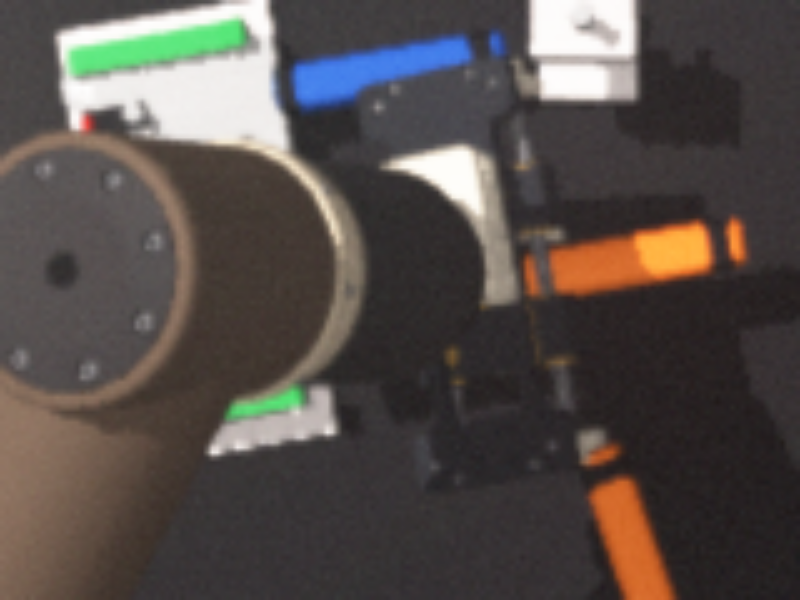

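```bash
python3 -m inch '1 -.015 .001 .04 0 0 0;1 -.03 .002 .08 0 0 0;1 -.04 .002 .108 0 0 0;1 -.04 .002 .108 0 0 0;1 -.04 .002 .108 0 0 0'; python3 -c "
from h import *
plan([.5358,.0784,.0265],-79.2,20)
from station import arm
for n in('scene','top'):
    f=arm.grab_frame(n);u,v=proj(f,[.52,.15,.08]).astype(int);pickle.dump(f,open(f'{n}11.pkl','wb'))
    cv2.imwrite('pics/'+n+'11.png',cv2.resize(f['img'][v-60:v+60,u-80:u+80,::-1],None,fx=5,fy=5))
from meas import tool
tool(load('scene11'),load('top11'),100.8,np.array([*arm.get_state()['eef_pos'][:2],.032]))
"
```

```text
t: 13.75
eef_pos: [0.536, 0.0791, 0.0267]
ee_rot: [-3.139, -0.349, -1.384]
force: [0.2, 0.6, -3.9]
width: 0.0237
t 13.75 pos [0.536  0.0791 0.0267] w 0.0237 F [ 0.2  0.6 -3.9] shares [0.0019 0.0012 0.0014] [-0.0021  0.0001 -0.0013] mm 0.7865694744327631 deg 0.14836894794818142
orange 371 a [-0.0965 -0.0001] b [-0.0139 -0.008   0.0178] z 0.0421 z slope deg 4.35
blade 372 a [0.0225 0.1761] b [-0.0398 -0.0227  0.0355] z 0.0317 z slope deg -4.8
red 8 a [0.1152 0.122 ] b [-0.0048 -0.0025  0.0199] z 0.0398 z slope deg -16.11
```

View pics/scene11.png

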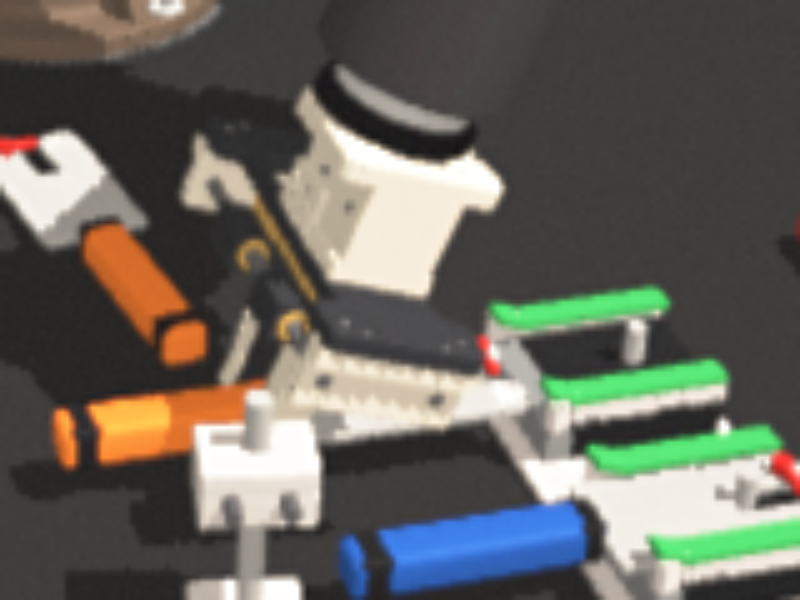

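```bash
python3 -m inch '1 -.015 .001 -.0055 0 0 -.001;1 -.03 .001 -.011 0 0 -.001;1 -.046 .001 -.017 0 0 -.001;1 -.062 .001 -.0225 0 0 -.001;1 -.078 .001 -.0285 0 0 -.001;1 -.094 .001 -.0342 0 0 -.001;1 -.094 .001 -.0342 0 0 -.001'; cat > st.py <<'E'
from h import *
import sys
from station import arm
def go(k,a,z=.0265,y=0,pics=True):
    psi=np.radians(100.8);d=np.array([np.cos(psi),np.sin(psi)]);n=np.array([-d[1],d[0]]);pin=np.array([.4994,.2690])
    s=arm.get_state();q=s["eef_pos"][:2]-pin
    print("local a,y mm",(q@d*1e3).round(1),(q@n*1e3).round(2),"seat~",(q@d*1e3+92).round(1),"F along,lat,z",np.round([s["force"][:2]@d,s["force"][:2]@n,s["force"][2]],1),"M",s["moment"].round(2))
    p=pin+a*d+y*n;plan([*p,z],-79.2,20,s)
    if pics:
      for nm in('scene','top'):
        f=arm.grab_frame(nm);u,v=proj(f,[.51,.2,.06]).astype(int);pickle.dump(f,open(f'{nm}{k}.pkl','wb'))
        cv2.imwrite(f'pics/{nm}{k}.png',cv2.resize(f['img'][v-50:v+50,u-70:u+70,::-1],None,fx=5,fy=5))
E
python3 -c "
from st import *
go(12,-.135)"
```

```text
t: 14.55
eef_pos: [0.5299, 0.1093, 0.0262]
ee_rot: [-3.139, -0.349, -1.382]
force: [-0.2, 0.0, -3.1]
width: 0.0233
local a,y mm -162.5 -0.09 seat~ -70.5 F along,lat,z [ 0.1  0.1 -3.1] M [1.58 0.27 0.01]
t 14.55 pos [0.5299 0.1093 0.0262] w 0.0233 F [-0.2  0.  -3.1] shares [-0.0859  0.0002 -0.0325] [-0.0022  0.0003  0.0004] mm 27.549659340826526 deg 0.1353741697400394
```

View pics/scene12.png

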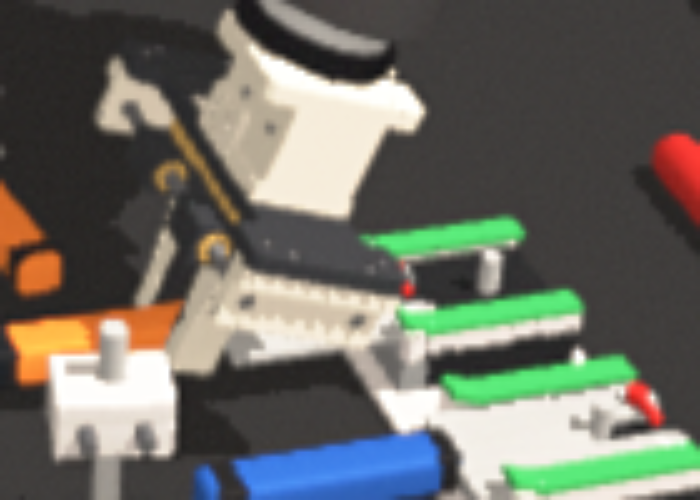

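View pics/top12.png

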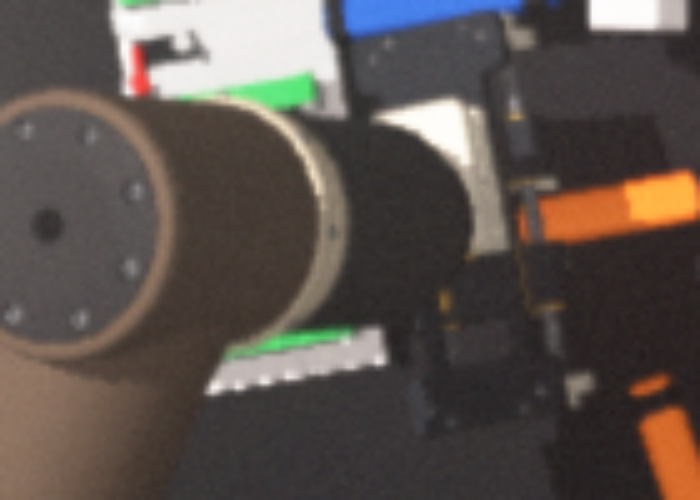

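```bash
python3 -m inch '1 -.015 0 -.0055 0 0 0;1 -.03 0 -.011 0 0 0;1 -.046 0 -.017 0 0 0;1 -.062 0 -.023 0 0 0;1 -.075 0 -.0285 0 0 0;1 -.086 0 -.0325 0 0 0;1 -.086 0 -.0325 0 0 0'; python3 -c "
from st import *
go(13,-.115,pics=False)"
```

```text
t: 15.35
eef_pos: [0.5247, 0.1362, 0.0265]
ee_rot: [-3.14, -0.349, -1.382]
force: [-0.2, -0.4, -3.4]
width: 0.0238
local a,y mm -135.2 0.04 seat~ -43.2 F along,lat,z [-0.4  0.3 -3.4] M [1.66 0.25 0.01]
t 15.35 pos [0.5247 0.1362 0.0265] w 0.0238 F [-0.2 -0.4 -3.4] shares [-0.0634 -0.0002 -0.023 ] [-0.0021  0.0002  0.0002] mm 20.227861188263848 deg 0.1252054558119819
```

```bash
python3 -m inch '1 -.0125 0 -.0046 0 0 0;1 -.025 0 -.0091 0 0 0;1 -.0375 0 -.0136 0 0 0;1 -.05 0 -.0182 0 0 0;1 -.0634 0 -.023 0 0 0;1 -.0634 0 -.023 0 0 0'; python3 -c "
from st import *
go(14,-.095)"
```

```text
t: 15.95
eef_pos: [0.5204, 0.1555, 0.0263]
ee_rot: [-3.141, -0.35, -1.382]
force: [-1.3, -1.6, -2.5]
width: 0.0234
local a,y mm -115.5 0.63 seat~ -23.5 F along,lat,z [-1.3  1.6 -2.5] M [ 0.86  0.96 -0.  ]
t 15.95 pos [0.5204 0.1555 0.0263] w 0.0234 F [-1.3 -1.6 -2.5] shares [-0.0639 -0.0022 -0.0239] [-0.001  -0.0005  0.0002] mm 20.47351091362313 deg 0.06902820342675815
```

View pics/scene14.png

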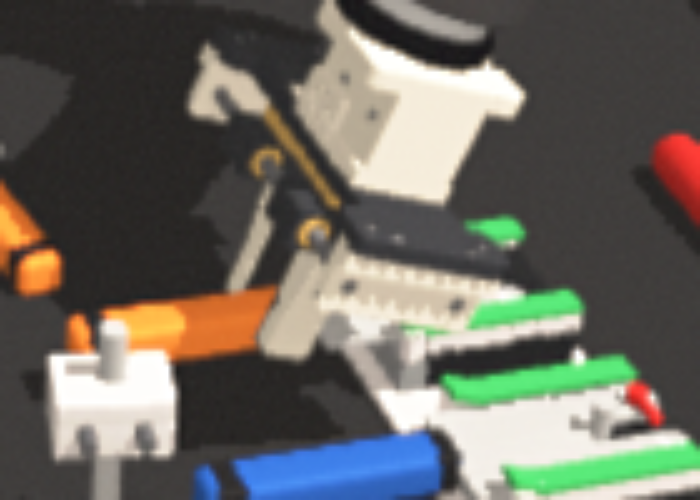

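```bash
python3 -m inch '1 -.0125 0 -.0046 0 0 0;1 -.025 0 -.0091 0 0 0;1 -.0375 0 -.0136 0 0 0;1 -.05 0 -.0182 0 0 0;1 -.064 0 -.0235 0 0 0;1 -.064 0 -.0235 0 0 0'; python3 -c "
from st import *
go(15,-.089,pics=False)"
```

```text
t: 16.65
eef_pos: [0.5178, 0.1773, 0.0268]
ee_rot: [-3.138, -0.348, -1.382]
force: [-0.1, -0.3, -3.2]
width: 0.0233
local a,y mm -93.5 -0.86 seat~ -1.5 F along,lat,z [-0.2  0.1 -3.2] M [1.61 0.27 0.  ]
t 16.65 pos [0.5178 0.1773 0.0268] w 0.0233 F [-0.1 -0.3 -3.2] shares [-0.0146  0.0028 -0.0041] [-0.0037  0.0015  0.0003] mm 4.620544404641203 deg 0.24009295349420476
```

```bash
python3 -m inch '1 -.0047 .002 -.0017 0 0 0;1 -.0094 .002 -.0034 0 0 0;1 -.0094 .002 -.0034 0 0 0'; python3 -c "
from st import *
go(16,-.089)"
```

```text
t: 16.95
eef_pos: [0.5157, 0.1779, 0.0266]
ee_rot: [-3.14, -0.35, -1.383]
force: [0.5, -2.4, -3.3]
width: 0.0235
local a,y mm -92.5 1.04 seat~ -0.5 F along,lat,z [-2.5 -0.1 -3.3] M [0.82 0.   0.01]
t 16.95 pos [0.5157 0.1779 0.0266] w 0.0235 F [ 0.5 -2.4 -3.3] shares [-0.0112 -0.0035 -0.0038] [-0.0012 -0.0006 -0.0005] mm 3.69466177949721 deg 0.08414133795660714
```

```bash
python3 -m inch '1 -.006 -.001 -.002 0 0 0;1 -.012 -.002 -.0042 0 0 0;1 -.012 -.002 -.0042 0 0 0'; python3 -c "
from st import *
go(17,-.089)"
```

```text
t: 17.35
eef_pos: [0.5147, 0.1783, 0.0266]
ee_rot: [3.14, -0.355, -1.384]
force: [7.8, -14.7, -0.3]
width: 0.0238
local a,y mm -91.9 1.94 seat~ 0.1 F along,lat,z [-15.9  -4.9  -0.3] M [-3.4  -2.06  0.17]
t 17.35 pos [0.5147 0.1783 0.0266] w 0.0238 F [  7.8 -14.7  -0.3] shares [-0.0093 -0.0064 -0.0031] [ 0.0026 -0.0052 -0.0018] mm 3.526905626715261 deg 0.3661855907450636
```

View pics/scene17.png

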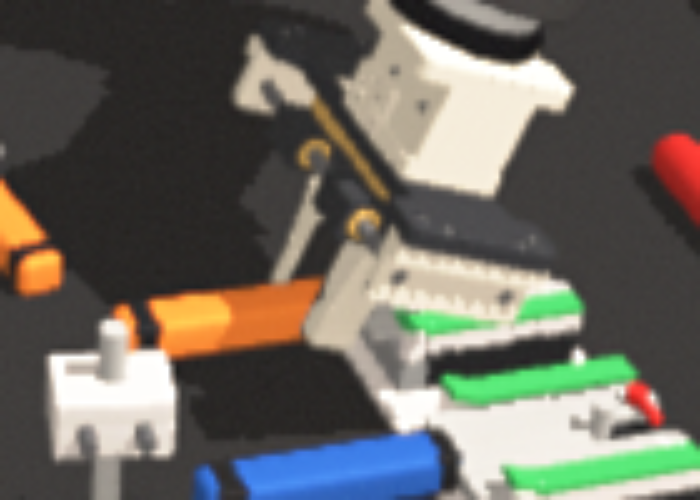

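View pics/top17.png

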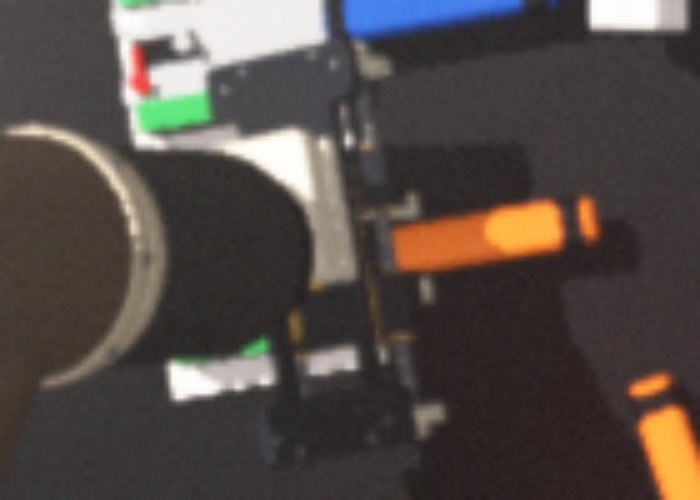

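```bash
python3 -m inch '1 .006 .004 .002 0 0 0;1 .008 .006 .003 0 0 0;1 .008 .006 .003 0 0 0;.5 .008 .006 .003 0 0 0;.5 .008 .006 .003 0 0 0;.5 .008 .006 .003 0 0 0;.5 .008 .006 .003 0 0 0;.5 .008 .006 .003 0 0 0;.5 .008 .006 .003 0 0 0'; python3 -c "
from st import *
go(18,-.092,z=.12,pics=False)"
```

```text
t: 18.35
eef_pos: [0.5144, 0.1795, 0.0265]
ee_rot: [-3.14, -0.349, -1.382]
force: [0.1, -0.2, -0.9]
width: 0.0438
local a,y mm -90.7 2.0 seat~ 1.3 F along,lat,z [-0.2 -0.  -0.9] M [ 1.16  0.15 -0.02]
t 18.35 pos [0.5144 0.1795 0.0265] w 0.0438 F [ 0.1 -0.2 -0.9] shares [ 0.1106 -0.0073 -0.2913] [-0.0019  0.0003 -0.0001] mm 93.50923315123208 deg 0.1145154402177352
```

```bash
python3 -m inch '.5 .02 0 -.05 0 0 0;.5 .05 0 -.13 0 0 0;.5 .09 0 -.24 0 0 0;.5 .15 0 -.35 0 0 0;.5 .3 0 -.5 0 0 0;.5 .45 0 -.5 0 0 0;.5 .6 0 -.5 0 0 0;.5 .75 0 -.5 0 0 0;.5 .9 0 -.5 0 0 0;.5 .9 0 -.5 0 0 0'; python3 -c "
from st import *
go(19,-.092,z=.12)"
```

```text
t: 19.35
eef_pos: [0.5523, -0.0231, 0.2619]
ee_rot: [-3.137, -0.348, -1.387]
force: [-0.4, 0.8, -0.5]
width: 0.0435
local a,y mm -296.8 2.74 seat~ -204.8 F along,lat,z [ 0.9  0.2 -0.5] M [1.25 0.15 0.01]
t 19.35 pos [ 0.5523 -0.0231  0.2619] w 0.0435 F [-0.4  0.8 -0.5] shares [-0.8032 -0.0046  0.2117] [-0.0031  0.0007 -0.0046] mm 249.18778400442895 deg 0.33369841634749187
```

View pics/scene19.png

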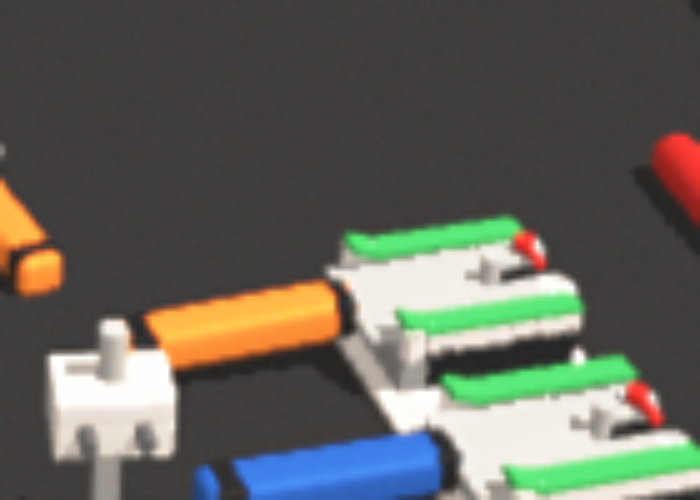

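View pics/top19.png

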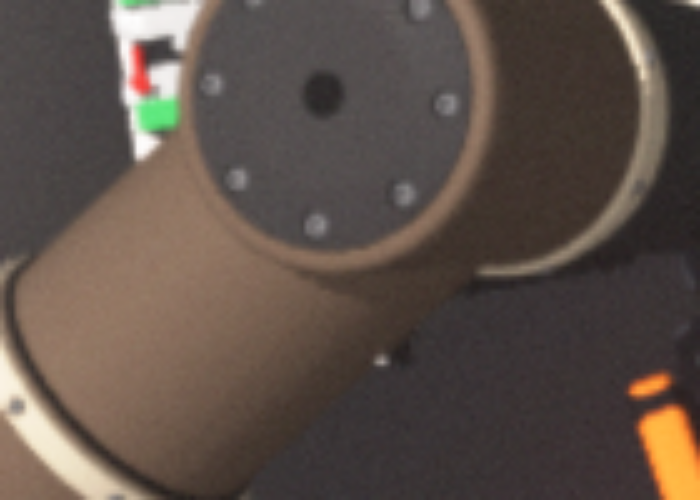

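```bash
python3 -m inch '.5 .15 0 -.02 0 0 0;.5 .3 0 0 0 0 0;.5 .45 0 0 0 0 0;.5 .6 0 0 0 0 0;.5 .75 0 .02 0 0 0;.5 .9 0 .05 0 0 0;.5 .9 0 .05 0 0 0;.5 .9 0 .05 0 0 0'; python3 -c "
from st import *
go(20,-.092,z=.12)
t=load('top20');s=load('scene20')
for nm,lo,hi,z in [('orange',(8,150,120),(20,255,255),.042),('blue',(105,150,80),(125,255,255),.043),('green',(50,120,80),(70,255,255),.042),('red',(0,150,90),(5,255,255),.041)]:
  for c,st,m in blobs(t,lo,hi,5):
    if st[4]>1600 or not(180<c[0]<300 and 200<c[1]<310): continue
    vv,u=np.nonzero(m);Q=np.array([onz(t,a,b,z)[:2] for a,b in zip(u,vv)]);q=Q-Q.mean(0);w,V=np.linalg.eigh(q.T@q);d=V[:,1]
    psi=np.radians(100.8);dd=np.array([np.cos(psi),np.sin(psi)]);n=np.array([-dd[1],dd[0]]);l=Q.mean(0)-np.array([.4994,.2690])
    print(nm,c,st[4],'local',(l@dd).round(4),(l@n).round(4),'ang',(np.degrees(np.arctan2(d[1],d[0]))%180).round(2))
cv2.imwrite('pics/final_s.png',s['img'][:,:,::-1]);cv2.imwrite('pics/final_t.png',cv2.resize(t['img'][195:315,170:320,::-1],None,fx=5,fy=5))
"
```

```text
t: 20.25
eef_pos: [0.6005, -0.2737, 0.3367]
ee_rot: [-3.141, -0.348, -1.383]
force: [-0.1, 0.2, -0.4]
width: 0.0435
local a,y mm -552.1 2.36 seat~ -460.1 F along,lat,z [ 0.2  0.  -0.4] M [1.26 0.21 0.  ]
t 20.25 pos [ 0.6005 -0.2737  0.3367] w 0.0435 F [-0.1  0.2 -0.4] shares [-1.6881 -0.0066  0.1556] [ 0.0001  0.0007 -0.0007] mm 508.56674093332794 deg 0.060241619338151246
orange [251.8  273.09] 197 local -0.1054 0.0032 ang 91.38
blue [240.44 225.8 ] 98 local -0.0965 -0.1205 ang 113.55
green [207.58 218.95] 155 local -0.0171 -0.1524 ang 101.05
green [210.78 244.25] 171 local -0.0152 -0.087 ang 100.91
green [214.19 265.35] 152 local -0.0154 -0.0326 ang 100.71
green [218.43 290.96] 168 local -0.016 0.0328 ang 100.56
red [193.59 237.71] 17 local 0.0252 -0.1111 ang 5.42
red [200.63 284.58] 19 local 0.0256 0.0092 ang 7.68
```

View pics/final_s.png

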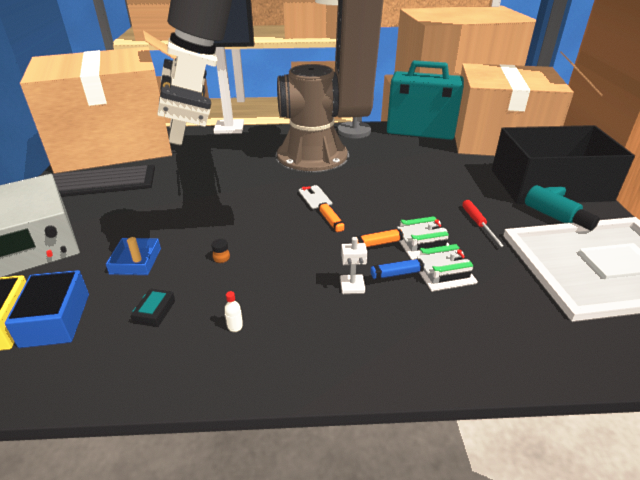

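View pics/final_t.png

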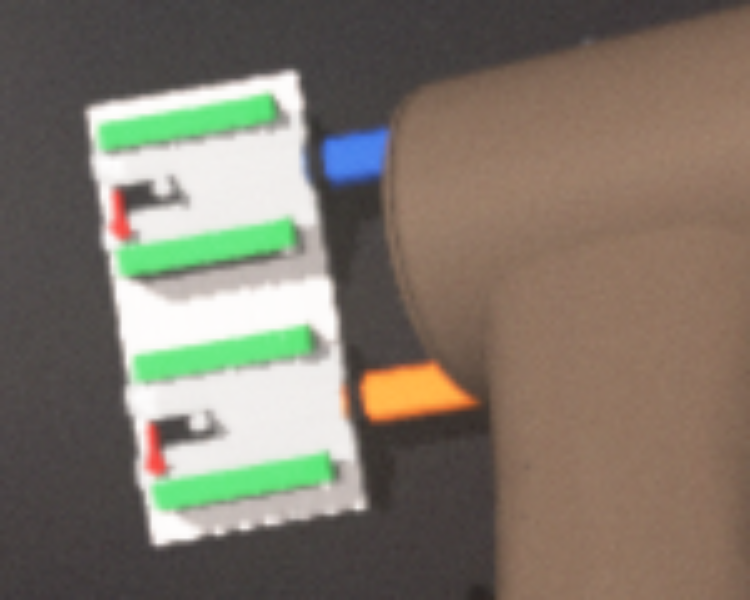

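```bash
python3 -c "
from meas import *
s=load('scene20');t=load('top20')
psi=np.radians(100.8);d=np.array([np.cos(psi),np.sin(psi)]);P=np.array([.4994,.269])
hsv=cv2.cvtColor(s['img'],cv2.COLOR_RGB2HSV)
n=np.array([-d[1],d[0]])
for nm,lo,hi,y0 in[('orange',(5,140,110),(25,255,255),0),('blue',(105,150,80),(125,255,255),-.12)]:
    vv,uu=np.nonzero(cv2.inRange(hsv,lo,hi));Q=np.array([dep(s,u,v) for u,v in zip(uu,vv)])
    a=(Q[:,:2]-P)@d;b=(Q[:,:2]-P)@n-y0;k=(abs(b)<.018)&(a>-.2)&(a<-.06)&(Q[:,2]>.01)&(Q[:,2]<.06)
    g=np.polyfit(b[k],a[k],1)
    ab=np.c_[a[k],b[k],np.ones(k.sum())];print(nm,k.sum(),'a',np.percentile(a[k],[1,99]).round(4),'b',np.percentile(b[k],[2,50,98]).round(4))
    top=k&(b>-.006)&(b<.01);f=np.polyfit(a[top],Q[top,2],1);print('slope deg',np.degrees(f[0]).round(2),'z@-.12',np.polyval(f,-.12).round(4),'yaw slope deg',np.degrees(np.polyfit(a[k],b[k],1)[0]).round(2))
    m=two(t,(0,0),t,(1,1)) if 0 else None
"

```

```text
orange 425 a [-0.1728 -0.0812] b [-0.0122 -0.0073  0.0114]
slope deg 3.08 z@-.12 0.0387 yaw slope deg -0.97
blue 548 a [-0.1894 -0.0829] b [-0.0145 -0.0097  0.0079]
slope deg 1.99 z@-.12 0.0429 yaw slope deg -1.01
```

```bash
python3 -c "
from station import arm
print(arm.get_state()['t'],arm.get_state()['width'],arm.get_state()['qd'].round(3));print(arm.job_done())"
```

```text
20.35 0.044043349442093975 [ 0.012 -0.01  -0.     0.002 -0.     0.004]
the job is handed in; nothing more can be done
None
```

The job is handed in at about 20 s. The spacer is in the blue tray, and the orange hook is fully home in the empty holder with its latch shut. I took the hook beside the jar, the one farthest to the robot's right, and went in with the gripper tilted 20° to keep clear of the post.

What my last checks showed:
- **Seating:** the hook met its stop with about 16 N along the slot. I backed off and released it with no force left on the gripper.
- **Latch:** it looks shut. It lies 25.6 mm past the pin, against 25.2 mm for the tool in the full holder, and 120.3 mm to the side of that tool's latch (120 mm expected).
- **Spacer:** it stands upright in the tray, let go.
- **Other things:** the bottle, jar, bit case and screwdriver look unmoved and upright. I checked them by eye only.

Two readings did not fit perfectly:
- **Droop:** once released, the handle hangs slightly down. I measured about 3.1°, but the level blue tool reads 2.0° the same way, and the height sag gives about 2°. All are under the 4.6° (0.08 rad) limit.
- **Side offset:** the gripper read about 2 mm to the left of the slot's centre line at release. The blade has about that much play in the channel, and the limit is 4 mm. I could not measure the blade's own side offset more closely because the arm hid part of the handle from the top camera.

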